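# Load the label marker: feel the bays, clear them, fit cartridges and label roll

## Task

First feel the middle of each of the label marker's three cartridge bays with the tip of the feeler rod, left bay, then middle, then right as the robot sees them, touching bottom or whatever lies there, before anything is taken out or put in. Then stand the feeler back in its stand, put every old cartridge foot left in a bay into the white scrap tray, seat each new cartridge fully home in a bay of its own, and mount the label roll upright on the unwinder's spindle, down on its plate. Leave the trim stack, glue bottle and red tin where they are.

Things in the scene. Friction and masses are not known exactly. Their poses are not given: they have to be found in the camera images.
- marker: Label marker, fixed grey machine; z up, x away from the robot, y to the robot's left (turned by up to about 0.15 rad). Deck 108 (x) x 212 (y) mm, 55 mm high, centred on the origin (on the table), with three open-topped bays; behind it (x from 54 to 134 mm) a housing 65 mm high.
- bay_left (a point): Centre of the floor of the left bay (seen from the robot). Bay: 84 mm along the marker's x, 40 mm along y, 40 mm deep, floor 15 mm above the table; axes as the marker's. Bays lie 66 mm apart along y.
- bay_middle (a point): Centre of the floor of the middle bay (seen from the robot). Bay: 84 mm along the marker's x, 40 mm along y, 40 mm deep, floor 15 mm above the table; axes as the marker's. Bays lie 66 mm apart along y.
- bay_right (a point): Centre of the floor of the right bay (seen from the robot). Bay: 84 mm along the marker's x, 40 mm along y, 40 mm deep, floor 15 mm above the table; axes as the marker's. Bays lie 66 mm apart along y.
- foot_left: Old cartridge foot, black block 22 (x) x 34 (y) x 16 (z) mm, 30 g, that may have been left lying in the middle of the left bay with its x along the bay's length (room for fingers at both ends); absent in some starts. Origin: centre of its underside.
- foot_middle: Old cartridge foot, black block 22 (x) x 34 (y) x 16 (z) mm, 30 g, that may have been left lying in the middle of the middle bay with its x along the bay's length (room for fingers at both ends); absent in some starts. Origin: centre of its underside.
- foot_right: Old cartridge foot, black block 22 (x) x 34 (y) x 16 (z) mm, 30 g, that may have been left lying in the middle of the right bay with its x along the bay's length (room for fingers at both ends); absent in some starts. Origin: centre of its underside.
- cart_0: New ink cartridge standing on the table: grey block 80 (x) x 36 (y) x 40 (z) mm on a heavy steel sole, with a black grip tab on top, 44 (x) x 12 (y) mm, from z = 40 to 68 mm. About 250 g. Origin: centre of its underside; alike either way round. Two or three are there, all the same; any fits any bay, long side along the bay's.
- cart_1: New ink cartridge standing on the table: grey block 80 (x) x 36 (y) x 40 (z) mm on a heavy steel sole, with a black grip tab on top, 44 (x) x 12 (y) mm, from z = 40 to 68 mm. About 250 g. Origin: centre of its underside; alike either way round. Two or three are there, all the same; any fits any bay, long side along the bay's.
- cart_2: New ink cartridge standing on the table: grey block 80 (x) x 36 (y) x 40 (z) mm on a heavy steel sole, with a black grip tab on top, 44 (x) x 12 (y) mm, from z = 40 to 68 mm. About 250 g. Origin: centre of its underside; alike either way round. Two or three are there, all the same; any fits any bay, long side along the bay's.
- roll: White label roll standing on end on the table: ring of 60 mm outer diameter, 45 mm high, hole 26 mm; about 150 g. Origin: centre of its underside, z up along the hole.
- unwinder: Unwinder, fixed: round steel plate 96 mm in diameter, 12 mm thick, with an upright spindle 20 mm in diameter, 60 mm tall above the plate, tapered at its tip. Origin: on the axis at table height.
- spindle_seat (a point): Point on the spindle's axis at the plate's top face, where the centre of the roll's underside belongs.
- feeler: Feeler: steel rod 8 mm in diameter, 75 mm long, below a square wooden grip 22 x 22 mm, 36 mm high (from 75 to 111 mm above the tip, sides along its x and y); 50 g. Origin: the rod's tip; z points up to the grip. Starts upright in the stand.
- stand: Feeler stand, fixed aluminium block 50 x 50 x 80 mm with a 13 mm square hole, 76 mm deep, from the top. Origin: centre of its underside.
- stand_mouth (a point): Centre of the hole's mouth on the stand's top; with the feeler in, its grip rests on the top and the tip is 75 mm below.
- tray: White scrap tray, fixed: open box 90 (x) x 100 (y) x 30 mm high, walls and floor 4 mm. Origin: centre of its underside.
- trim: Bystander: stack of chromed trim plates about 64 x 152 mm, 48 mm high, each an oval with a pronged wing. Leave alone.
- glue: Bystander: white glue bottle, 60 mm in diameter, 150 mm tall. Leave alone.
- tin: Bystander: red paint tin, 100 mm in diameter, 120 mm tall. Leave alone.
Not all that is in view belongs to the job. What is shaped like the roll but pink is not meant.

How it is judged:
By the outcome, as a careful person would: the job done as asked, in the order asked, and still so for the second after the job is handed in, with the robot touching nothing.
Of foot_left, foot_middle, foot_right only 1 to 2 are there at a start; the rules pass over those that are not, and their reading is None.
Of cart_0, cart_1, cart_2 only 2 to 3 are there at a start; the rules pass over those that are not, and their reading is None.
At some moment in a run one of cart_0, cart_1, cart_2, roll may be knocked a few centimetres aside while the robot is not near it.
It also fails if it takes over 210 s, if anything falls off the work surface, if the arm or the gripper's body presses on something with over 40 N, if the wrist force passes 120 N, or if a joint passes its speed limit or range.

## Robot

A 6-joint arm with a two-finger parallel gripper is mounted at the origin on the work surface. World frame = base frame: x ahead of the robot, y to its left, z up, the work surface at z = 0. Lengths are in m, angles in degrees, forces in N, time in s.
With the tool pointing down it reaches from about 0.3 to 0.875 m from the base axis. Payload 6.4 kg.
Tool frame: the origin (TCP) lies on the centre line of the jaws, within the pads' length; the fingertips stand 14 mm ahead of it and the grasp point (between the pads) lies 5 mm behind it; z points along the fingers, x is the direction in which the jaws open and shut, and the axes are right-handed (so a half turn about z gives the same grasp; the last joint's range is limited). The gripper opens to 85 mm and grips with 20 to 120 N. Pads are 22 mm wide; open, the fingers measure 114 mm over their backs; the gripper's body (76 mm by 85 mm) begins 54 mm behind the grasp point. The pads swing forward as they close: fully open they stand 13 mm farther back than shut.
Start: joints at [-11.82, 10.359, 92.074, -0, 77.567, -11.82], TCP at [0.575, 0, 0.245] pointing down, gripper open.
Joint ranges: [-171.53, 171.53], [-51.25, 118.39], [17.06, 147.69], [-65.23, 245.23], [0, 150.52], [-178.68, 178.68]. Speed limits (degrees/s): [147.25, 147.25, 172.46, 180, 180, 180].

## Interface

Orientations are given as [roll, pitch, yaw] about the fixed x, y, z axes, in that order (R = Rz(yaw) Ry(pitch) Rx(roll)).
In Python, from plant import sense, get_image, close_job gives the robot as it stands. The module is installed in compiled form; this text tells all that it offers.
- The arm moves only by the shell command python3 -m jog 'ROWS' [FORCE]. ROWS is JSON, a list of rows, each an object with "xyz": the shift along the tool's x, y, z in mm, a list of three; "dr": the turn, a rotation vector about the tool's x, y, z in rad, a list of three; "grip": the gripper's target within -1 to 1 (shut at 1, half-way at 0, fully open at -1). In form: [{"xyz": [x, y, z], "dr": [ax, ay, az], "grip": grip}, ...]. A call has exactly 5 rows; each row shifts and turns the commanded pose from where the row before left it, along the tool's axes as they then stand; what a row does not reach is not made up. A row lasts 1/10 s, in which the tool goes at most 50 mm and 8.59 degrees, less where a joint would pass 70% of its speed; a pose out of reach is approached as far as the arm can. A call with a gripper value outside its range is refused whole. The fingers move at their own pace and stop on an object; FORCE is the grip in N (left out, the last holds). Time passes only in rows, so rows that do not move let the fingers close, or fill a call up. It gives the time, the measured TCP pose, the force and the opening at its end, in the units of the state.
- sense(): the state, without advancing time (a new reading comes with each control period).
- get_image(name): name is "scene" or "side" or "wrist"; returns a dict with "pixels" (400x640x3 uint8, red, green, blue), "mtx" (3x3 intrinsics, pixels), "D" ([k1, k2, p1, p2, k3] as OpenCV has them; the pictures are not rectified), "position" and "orientation" of the camera in the world. Camera axes: x right, y up, looking along -z (the intrinsics and any distortion apply to the point x, -y, -z); pixel columns grow to the right and rows downward; lengths in m; the calibration is good to about 2 mm. A picture is of the moment at which its call begins. There is no depth.
- close_job(): hands the job in, once; it reports no verdict.
The state is a dict: "clock": time; "qpos": joint angles; "joint_velocities": joint speeds; "effort": joint torques, N m; "eef_pos": TCP position; "tool_rot": TCP orientation; "ft_force": force on the tool from outside, world axes, zero at the start; "torque": the same for the moment, N m; "width": finger opening in m.
Only numpy, scipy, OpenCV 4.12 (cv2) and the standard library are available. Lean on these libraries where they do the work, as an engineer would, in place of code of your own. Each camera call takes 0.05 s, during which the arm holds its last target.

## Working session

There is one attempt and no reset: what is moved stays moved. The work goes in short steps, Python scripts to look and compute and a shell command to move; the robot and the scene stay as the last step left them, time stands still between calls to the robot, and variables do not carry over. Pictures are saved under pics/ and viewed, and the job is handed in when it is done.

```bash
mkdir -p pics; cat > h.py <<'E'
import numpy as np, cv2
from plant import sense,get_image
from scipy.spatial.transform import Rotation as R
def Rm(o):
    o=np.array(o,float)
    if o.shape==(3,3): return o
    if o.size==4: return R.from_quat(o).as_matrix()
    return R.from_euler('xyz',o,degrees=True).as_matrix()
def grab(n,f):
    im=get_image(n); cv2.imwrite('pics/'+f+'.png',im['pixels'][:,:,::-1]); np.save('pics/'+f+'.npy',im,allow_pickle=True); return im
def load(f): return np.load('pics/'+f+'.npy',allow_pickle=True).item()
def ray(im,px):
    p=cv2.undistortPoints(np.array(px,float).reshape(-1,1,2),np.array(im['mtx']),np.array(im['D'],float)).reshape(-1,2)
    d=np.c_[p[:,0],-p[:,1],-np.ones(len(p))]@Rm(im['orientation']).T
    return np.array(im['position']),d
def onz(im,px,z):
    c,d=ray(im,px); return c+d*((z-c[2])/d[:,2])[:,None]
def proj(im,P):
    P=np.atleast_2d(P); q=(P-np.array(im['position']))@Rm(im['orientation']); q=q*[1,-1,-1]
    return cv2.projectPoints(q,np.zeros(3),np.zeros(3),np.array(im['mtx']),np.array(im['D'],float))[0].reshape(-1,2)
E
python3 - <<'E'
from h import *
for n in ['scene','side','wrist']:
    im=grab(n,n+'0'); print(n,im['position'],im['orientation'],np.array(im['mtx']).tolist(),im['D'])
print(sense())
E
```

```text
scene [ 1.18806027 -0.45939267  1.02480204] [39.42891896  0.4302401  57.52484158] [[410.5307956502893, 0.0, 314.65406727918094], [0.0, 410.5307956502893, 201.55175230838267], [0.0, 0.0, 1.0]] [-0.0484474  0.         0.         0.         0.       ]
side [0.42632213 0.86717035 0.90986094] [ 4.63104053e+01 -3.95847070e-02 -1.74785604e+02] [[435.94096874933695, 0.0, 319.4220705727801], [0.0, 435.94096874933695, 203.90958475548885], [0.0, 0.0, 1.0]] [-0.07261073  0.          0.          0.          0.        ]
wrist [0.57379569 0.08068472 0.37280603] [-18.39842186   0.07198584   0.10845733] [[304.7160040432944, 0.0, 319.4839680201064], [0.0, 304.7160040432944, 199.92447712011233], [0.0, 0.0, 1.0]] [0.00450664 0.         0.         0.         0.        ]
{'clock': 0.15, 'qpos': array([-1.18192924e+01,  1.03910887e+01,  9.21185635e+01,  7.98078547e-04,
        7.75677994e+01, -1.18204380e+01]), 'joint_velocities': array([ 0.05199206, -0.1585731 , -0.11155765, -0.11657542,  0.02356071,
        0.0487399 ]), 'effort': array([ 1.94259010e-03, -4.45260644e+01, -3.51692533e+01, -1.26067753e-04,
        5.82284134e-03,  2.14055274e-05]), 'eef_pos': array([5.74595957e-01, 1.14592434e-04, 2.44600606e-01]), 'tool_rot': array([-1.79983372e+02,  7.56495008e-02,  9.84280869e-04]), 'ft_force': array([-0.33398325, -0.61258038,  0.61213943]), 'torque': array([ 0.07194899, -0.03601161, -0.00152468]), 'width': 0.08563106478321077}
```

View pics/scene0.png

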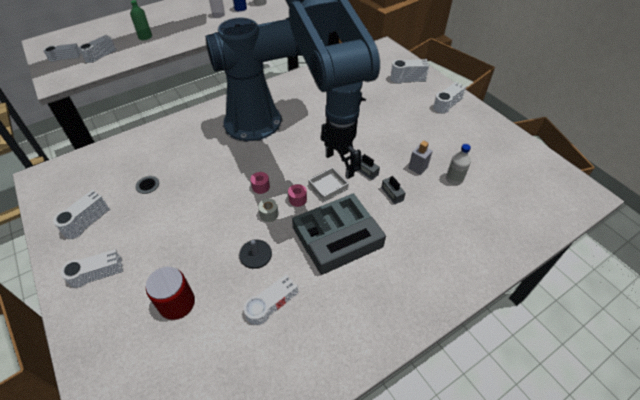

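View pics/side0.png

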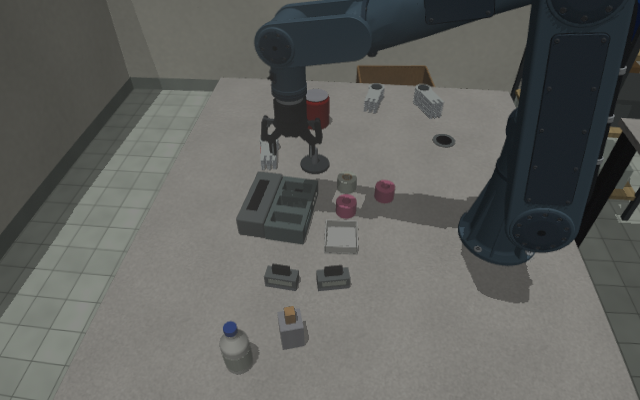

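View pics/wrist0.png

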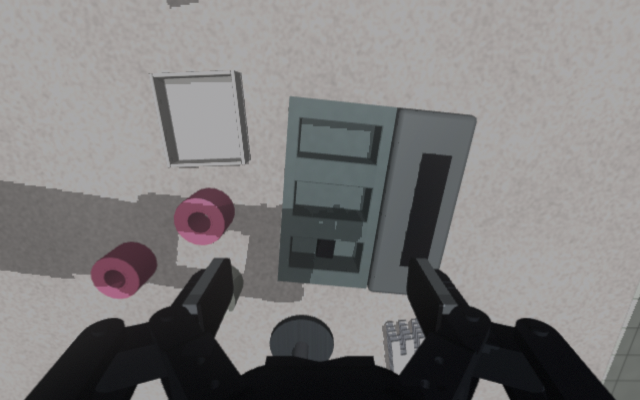

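```bash
python3 - <<'E'
from h import *
def crop(f,x0,y0,x1,y1,s,o):
    i=cv2.imread('pics/'+f+'.png')[y0:y1,x0:x1]; cv2.imwrite('pics/'+o+'.png',cv2.resize(i,None,fx=s,fy=s,interpolation=cv2.INTER_CUBIC))
crop('scene0',230,130,430,280,4,'scene0c')
crop('side0',210,140,410,290,4,'side0c')
crop('wrist0',150,60,490,310,2.3,'wrist0c')
crop('side0',200,255,360,375,5,'side0d')
E
```

```text
(no output)
```

View pics/scene0c.png

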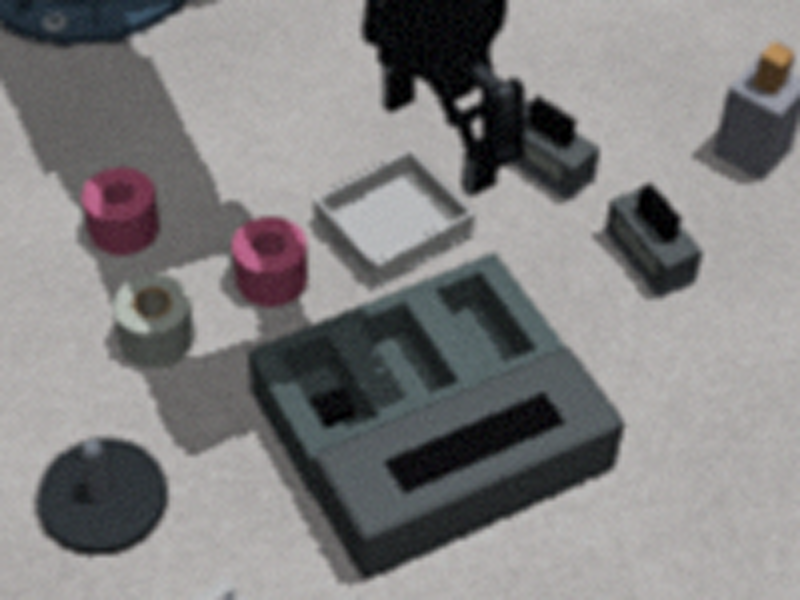

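View pics/side0c.png

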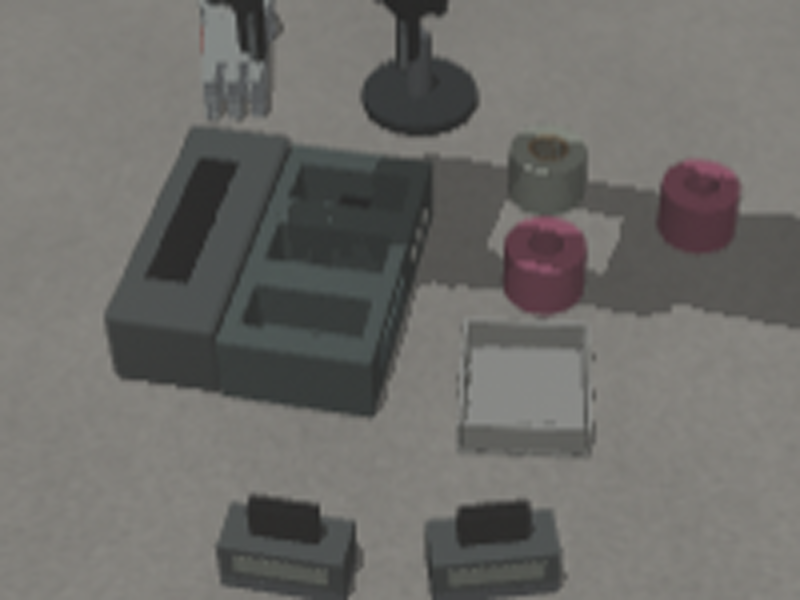

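View pics/wrist0c.png

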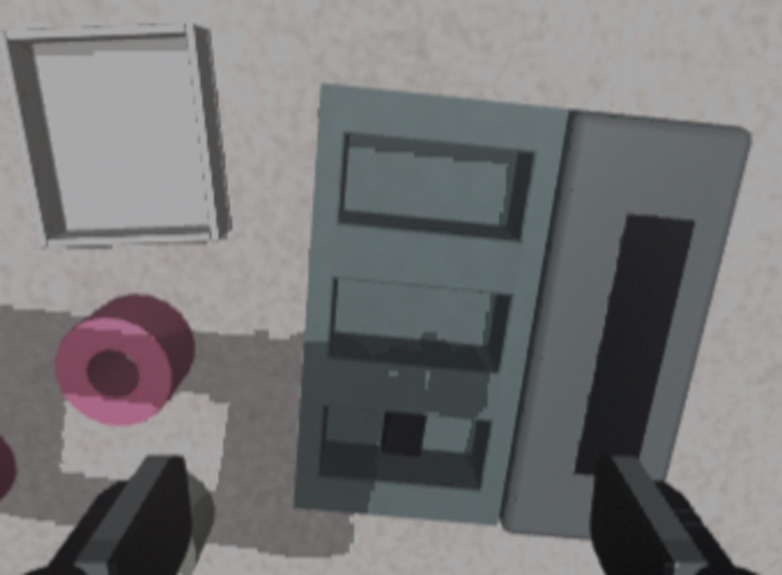

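View pics/side0d.png

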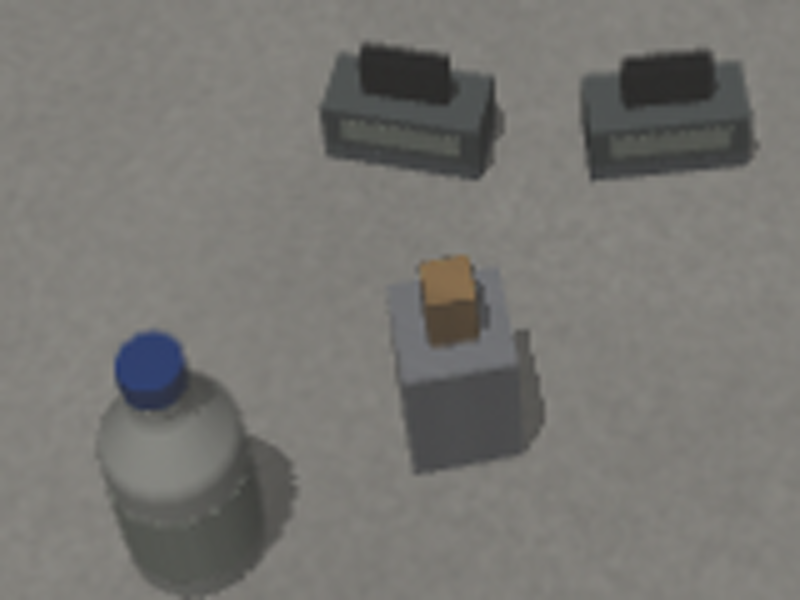

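```bash
python3 - <<'E'
from h import *
w=load('wrist0');s=load('side0');sc=load('scene0')
f=lambda L,x,y,k:np.array(L)/k+[x,y]
print('deck TL TR BL BR\n',onz(w,f([(322,85),(570,112),(295,507),(500,524)],150,60,2.3),.055).round(4))
print('bays L M R centres')
for q in ([(346,132),(534,152),(520,240),(340,222)],[(335,277),(511,293),(500,371),(330,356)],[(322,405),(490,420),(482,488),(318,474)]):
  P=onz(w,f(q,150,60,2.3),.055); print(P.mean(0).round(4),np.linalg.norm(P[1]-P[0]),np.linalg.norm(P[1]-P[2]),np.degrees(np.arctan2(*(P[1]+P[2]-P[0]-P[3])[[1,0]])))
print('deck side TL TR BL BR\n',onz(s,f([(292,147),(432,160),(220,347),(374,375)],210,140,4),.055).round(4))
print('deck scene ',onz(sc,f([(495,255),(560,345),(250,352),(318,455)],230,130,4),.055).round(4))
# grip top
print('grip top side',onz(s,f([(420,264),(466,256),(475,292),(425,304)],200,255,5),.116).round(4), 'stand top', onz(s,f([(388,290),(498,270),(518,366),(403,382)],200,255,5),.08).round(4))
print('grip top scene',onz(sc,f([(775,43),(795,55),(785,78),(760,64)],230,130,4),.116).round(4))
for n,q in (('c1',[(345,53),(494,74),(484,126),(322,102)]),('c0',[(583,77),(744,62),(748,112),(590,124)])):
  P=onz(s,f(q,200,255,5),.04); print(n,P.mean(0).round(4),P.round(4))
print('tabs',onz(s,f([(360,44),(452,54),(620,60),(712,50)],200,255,5),.068).round(4))
print('c1 scene',onz(sc,f([(635,190),(700,247),(672,262),(612,208)],230,130,4),.04).round(4))
print('roll scene',onz(sc,f([(152,300)],230,130,4),.045).round(4),'side',onz(s,f([(548,150)],210,140,4),.045).round(4))
print('plate scene',onz(sc,f([(38,495),(166,495),(102,440),(102,548)],230,130,4),.012).round(4),onz(s,f([(362,92),(478,92),(420,60),(420,130)],210,140,4),.012).round(4))
print('spindle tip scene',onz(sc,f([(93,447)],230,130,4),.072).round(4))
print('tray scene',onz(sc,f([(408,157),(472,215),(372,272),(315,210)],230,130,4),.03).round(4),'wrist',onz(w,f([(5,32),(210,25),(228,238),(45,245)],150,60,2.3),.03).round(4))
E
```

```text
deck TL TR BL BR
 [[ 0.5443  0.0821  0.055 ]
 [ 0.6517  0.0712  0.055 ]
 [ 0.5241 -0.1274  0.055 ]
 [ 0.632  -0.1374  0.055 ]]
bays L M R centres
[0.5939 0.0386 0.055 ] 0.08336486270141037 0.039635062507171866 -5.708568073382468
[ 0.5877 -0.0266  0.055 ] 0.08312413958812154 0.039796360693362155 -5.2602467891835305
[ 0.5805 -0.0922  0.055 ] 0.08433711552415747 0.039041073678311874 -5.43291835257691
deck side TL TR BL BR
 [[ 0.6282 -0.1329  0.055 ]
 [ 0.5208 -0.1275  0.055 ]
 [ 0.645   0.0781  0.055 ]
 [ 0.5387  0.0938  0.055 ]]
deck scene  [[ 0.5508  0.0815  0.055 ]
 [ 0.6482  0.0704  0.055 ]
 [ 0.529  -0.1264  0.055 ]
 [ 0.6336 -0.1324  0.055 ]]
grip top side [[0.5471 0.3636 0.116 ]
 [0.5282 0.3578 0.116 ]
 [0.5221 0.375  0.116 ]
 [0.5421 0.3827 0.116 ]] stand top [[0.5646 0.3553 0.08  ]
 [0.5178 0.3406 0.08  ]
 [0.5034 0.3872 0.08  ]
 [0.5511 0.3994 0.08  ]]
grip top scene [[0.5302 0.3742 0.116 ]
 [0.5498 0.3781 0.116 ]
 [0.5657 0.3527 0.116 ]
 [0.5425 0.3469 0.116 ]]
c1 [0.5781 0.2151 0.04  ] [[0.6146 0.1962 0.04  ]
 [0.5381 0.2023 0.04  ]
 [0.539  0.2344 0.04  ]
 [0.6207 0.2275 0.
[... 196 characters left out ...]
96 0.068 ]
 [0.4303 0.1994 0.068 ]]
c1 scene [[0.5463 0.2269 0.04  ]
 [0.6222 0.2313 0.04  ]
 [0.6222 0.2026 0.04  ]
 [0.5517 0.1987 0.04  ]]
roll scene [[ 0.4382 -0.1609  0.045 ]] side [[ 0.4344 -0.1591  0.045 ]]
plate scene [[ 0.5286 -0.3073  0.012 ]
 [ 0.5788 -0.2289  0.012 ]
 [ 0.5109 -0.2459  0.012 ]
 [ 0.5931 -0.2884  0.012 ]] [[ 0.5913 -0.2583  0.012 ]
 [ 0.4957 -0.2671  0.012 ]
 [ 0.5478 -0.306   0.012 ]
 [ 0.5387 -0.2137  0.012 ]]
spindle tip scene [[ 0.5529 -0.2666  0.072 ]]
tray scene [[0.4072 0.0977 0.03  ]
 [0.4895 0.1049 0.03  ]
 [0.496  0.0035 0.03  ]
 [0.4156 0.0005 0.03  ]] wrist [[0.3992 0.1045 0.03  ]
 [0.4921 0.1077 0.03  ]
 [0.4933 0.0103 0.03  ]
 [0.4021 0.0065 0.03  ]]
```

```bash
python3 -m jog '[{"xyz":[-5,-40,0],"dr":[0,0,0],"grip":-1},{"xyz":[-5,-40,0],"dr":[0,0,0],"grip":-1},{"xyz":[-5,-40,0],"dr":[0,0,0],"grip":-1},{"xyz":[-5,-40,0],"dr":[0,0,0],"grip":-1},{"xyz":[-5,-40,0],"dr":[0,0,0],"grip":-1}]' 
python3 -m jog '[{"xyz":[-2,-40,0],"dr":[0,0,0],"grip":-1},{"xyz":[-2,-40,0],"dr":[0,0,0],"grip":-1},{"xyz":[-2,-40,0],"dr":[0,0,0],"grip":-1},{"xyz":[-2,-40,0],"dr":[0,0,0],"grip":-1},{"xyz":[0,0,0],"dr":[0,0,0],"grip":-1}]' 
python3 - <<'E'
from h import *
grab('wrist','wrist1');grab('side','side1')
E
```

```text
clock: 0.65
eef_pos: [0.5494, 0.2015, 0.245]
tool_rot: [180.0, 0.0, -0.0]
ft_force: [1.4, 0.9, 0.5]
width: 0.0856
clock: 1.15
eef_pos: [0.5405, 0.3645, 0.2447]
tool_rot: [-179.9, 0.0, 0.3]
ft_force: [0.1, -0.3, 0.0]
width: 0.0856
```

View pics/wrist1.png

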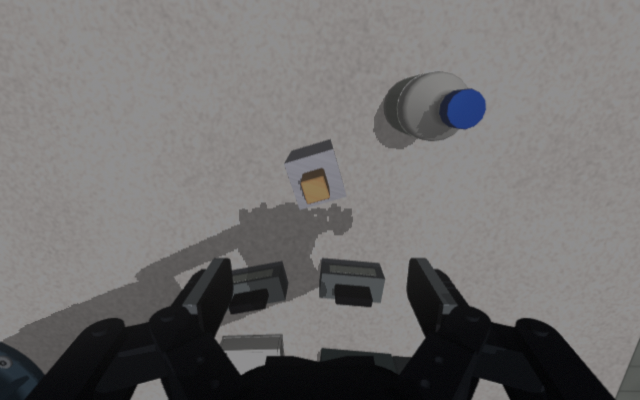

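View pics/side1.png

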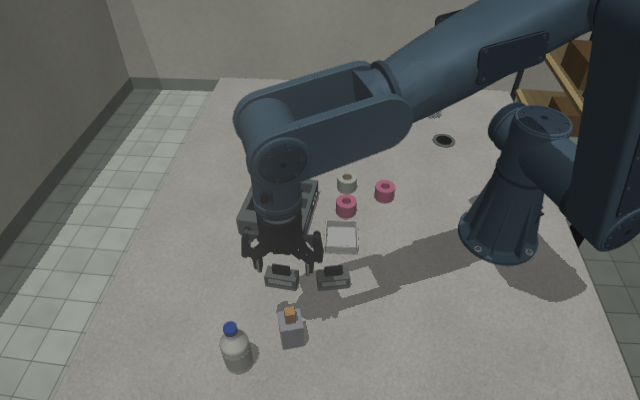

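```bash
python3 - <<'E'
from h import *
w=load('wrist1'); hsv=cv2.cvtColor(w['pixels'],cv2.COLOR_RGB2HSV)
i=w['pixels'][::-1] if 0 else w['pixels']
m=cv2.inRange(hsv,(8,70,60),(25,255,255)); n,l,st,c=cv2.connectedComponentsWithStats(m); print(st[1:],c[1:])
cv2.imwrite('pics/w1c.png',cv2.resize(w['pixels'][120:320,220:420,::-1],None,fx=3,fy=3,interpolation=cv2.INTER_CUBIC))
s=load('side1');hsv=cv2.cvtColor(s['pixels'],cv2.COLOR_RGB2HSV);m=cv2.inRange(hsv,(8,70,60),(25,255,255)); n,l,st,c=cv2.connectedComponentsWithStats(m);print([ (a,b) for a,b in zip(st[1:],c[1:]) if a[4]>30 ])
# glue cap
m=cv2.inRange(cv2.cvtColor(w['pixels'],cv2.COLOR_RGB2HSV),(110,120,60),(125,255,255));u=np.argwhere(m)[:,::-1].mean(0);print('glue cap',u,onz(w,u,.15))
E
```

```text
[[301 169  29  35 721]] [[314.62690707 186.25242718]]
[(array([572,  40,  20,  22, 242], dtype=int32), array([583.38016529,  47.4214876 ])), (array([ 516,   42,   72,   95, 1860], dtype=int32), array([558.36827957,  90.88870968])), (array([284, 306,  12,  18, 158], dtype=int32), array([289.40506329, 314.18987342]))]
glue cap [465.28571429 108.53014038] [[0.64134139 0.43915664 0.15      ]]
```

View pics/w1c.png

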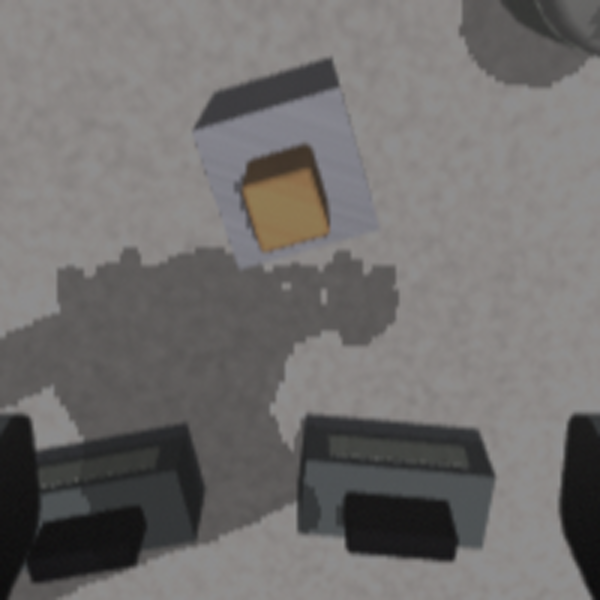

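```bash
python3 - <<'E'
from h import *
w=load('wrist1')
f=lambda L,x,y,k:np.array(L)/k+[x,y]
for n,q,z in (('grip',[(242,185),(313,167),(330,233),(265,252)],.116),('stand',[(193,130),(338,90),(379,228),(241,268)],.08),('c1',[(307,460),(492,474),(481,548),(299,530)],.04)):
  P=onz(w,f(q,220,120,3),z); print(n,P.mean(0).round(4)); print(P.round(4).tolist(),'yaw',np.degrees(np.arctan2(*(P[1]+P[2]-P[0]-P[3])[[1,0]])))
print(sense()['eef_pos'],sense()['qpos'])
E
```

```text
grip [0.5365 0.369  0.116 ]
[[0.5232, 0.3764, 0.116], [0.5438, 0.3819, 0.116], [0.549, 0.3619, 0.116], [0.5298, 0.3559, 0.116]] yaw 16.221201004981857
stand [0.5361 0.3683 0.08  ]
[[0.5053, 0.3852, 0.08], [0.5521, 0.3985, 0.08], [0.5668, 0.3522, 0.08], [0.5202, 0.3375, 0.08]] yaw 16.64517680401865
c1 [0.5816 0.217  0.04  ]
[[0.5441, 0.2378, 0.04], [0.6217, 0.2317, 0.04], [0.6196, 0.1949, 0.04], [0.541, 0.2035, 0.04]] yaw -5.380006572587958
[0.54135925 0.36075665 0.24452317] [ 2.32567515e+01  1.99103503e+01  8.03743009e+01 -2.16902958e-02
  7.97868910e+01  2.31413669e+01]
```

```bash
python3 -m jog '[{"xyz":[-5.4,-8.2,0],"dr":[0,0,0],"grip":-1},{"xyz":[0,0,0],"dr":[0,0,-0.144],"grip":-1},{"xyz":[0,0,40],"dr":[0,0,-0.144],"grip":-1},{"xyz":[0,0,30],"dr":[0,0,0],"grip":-0.5},{"xyz":[0,0,0],"dr":[0,0,0],"grip":-0.5}]' 40
python3 - <<'E'
from h import *
grab('wrist','wrist2');grab('side','side2');print(sense()['eef_pos'],sense()['tool_rot'],sense()['width'])
E
```

```text
clock: 1.75
eef_pos: [0.5336, 0.3659, 0.1701]
tool_rot: [179.9, 0.5, 16.4]
ft_force: [0.2, -0.1, -0.5]
width: 0.0643
[0.53663154 0.36752696 0.17553593] [1.79991577e+02 5.67140476e-02 1.64094439e+01] 0.06424683549308448
```

View pics/wrist2.png

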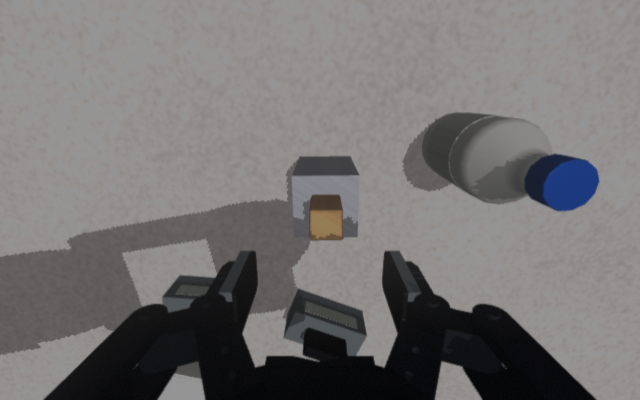

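```bash
python3 - <<'E'
from h import *
w=load('wrist2')
P=onz(w,[(309,210.5),(341,209.5),(343,240),(310,241)],.116);print(P.round(4),P.mean(0)); P=onz(w,[(293,175),(356,175),(358.5,237),(293,238)],.08);print(P.round(4),P.mean(0))
E
```

```text
[[0.5223 0.376  0.116 ]
 [0.5416 0.3825 0.116 ]
 [0.5494 0.3625 0.116 ]
 [0.5288 0.3555 0.116 ]] [0.53551508 0.36915448 0.116     ]
[[0.5056 0.3861 0.08  ]
 [0.5499 0.3993 0.08  ]
 [0.5679 0.3525 0.08  ]
 [0.5187 0.3368 0.08  ]] [0.53552062 0.36866134 0.08      ]
```

```bash
python3 -m jog '[{"xyz":[-0.5,-1.7,30],"dr":[0,0,0],"grip":-0.4},{"xyz":[0,0,30],"dr":[0,0,0],"grip":-0.4},{"xyz":[0,0,15],"dr":[0,0,0],"grip":-0.4},{"xyz":[0,0,0],"dr":[0,0,0],"grip":-0.4},{"xyz":[0,0,0],"dr":[0,0,0],"grip":-0.4}]' 40
python3 -m jog '[{"xyz":[0,0,0],"dr":[0,0,0],"grip":1},{"xyz":[0,0,0],"dr":[0,0,0],"grip":1},{"xyz":[0,0,0],"dr":[0,0,0],"grip":1},{"xyz":[0,0,0],"dr":[0,0,0],"grip":1},{"xyz":[0,0,0],"dr":[0,0,0],"grip":1}]' 40
python3 - <<'E'
from h import *
grab('side','side3');print(sense()['eef_pos'],sense()['tool_rot'],sense()['width'],sense()['ft_force'])
E
```

```text
clock: 2.35
eef_pos: [0.5368, 0.3701, 0.1021]
tool_rot: [-180.0, -0.1, 16.5]
ft_force: [0.4, 0.6, 0.9]
width: 0.0598
clock: 2.85
eef_pos: [0.5365, 0.3701, 0.1019]
tool_rot: [-180.0, -0.1, 16.5]
ft_force: [-1.0, 0.0, 6.1]
width: 0.0217
[0.53649703 0.37013101 0.10185956] [-1.79986283e+02 -1.34260452e-01  1.65065916e+01] 0.021150333634218307 [-0.11518336 -0.05481133  6.47996842]
```

View pics/side3.png

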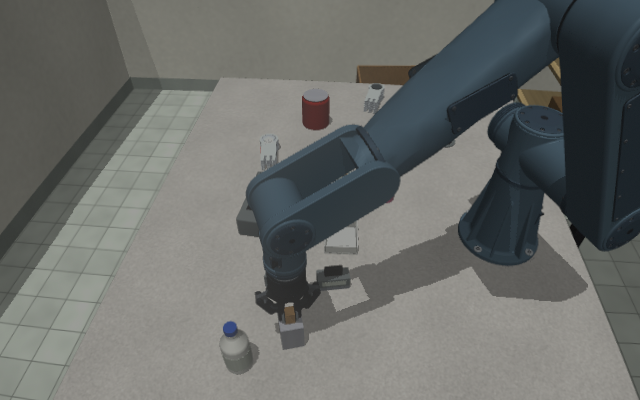

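```bash
python3 -m jog '[{"xyz":[0,0,-10],"dr":[0,0,0],"grip":1},{"xyz":[0,0,-25],"dr":[0,0,0],"grip":1},{"xyz":[0,0,-35],"dr":[0,0,0],"grip":1},{"xyz":[0,0,-35],"dr":[0,0,0],"grip":1},{"xyz":[0,0,-5],"dr":[0,0,0],"grip":1}]' 40
python3 - <<'E'
from h import *
grab('wrist','wrist4');grab('side','side4');print(sense()['eef_pos'],sense()['tool_rot'],sense()['width'],sense()['ft_force'])
E
```

```text
clock: 3.4
eef_pos: [0.538, 0.3709, 0.2165]
tool_rot: [-179.9, -0.5, 16.5]
ft_force: [-0.7, 0.8, -0.2]
width: 0.0214
[0.53635649 0.3700651  0.21230955] [-179.97460987   -0.18773552   16.50532713] 0.02160606118421583 [ 0.82390917 -0.6228132  -0.11181692]
```

View pics/wrist4.png

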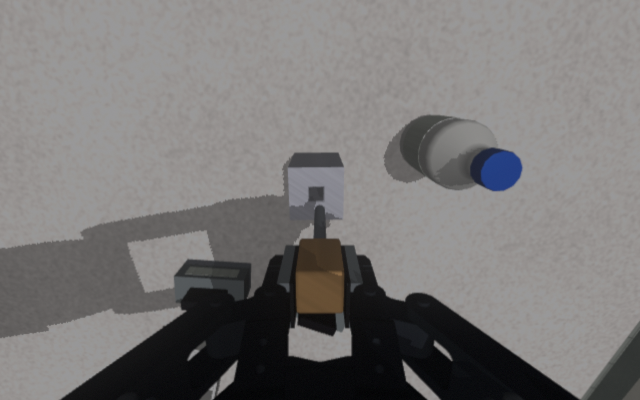

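View pics/side4.png

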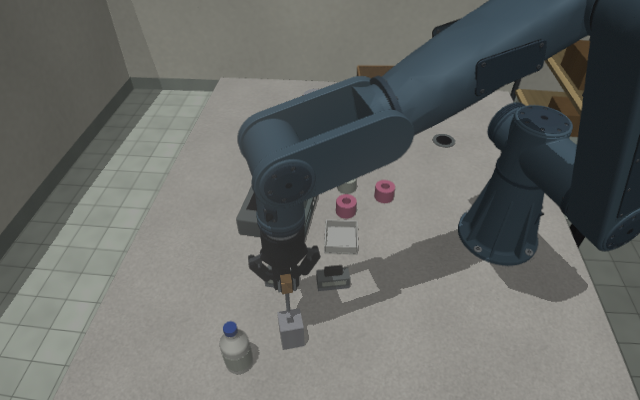

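```bash
python3 - <<'E'
from h import *
w=load('wrist4')
cv2.imwrite('pics/w4c.png',cv2.resize(w['pixels'][140:260,260:380,::-1],None,fx=5,fy=5,interpolation=cv2.INTER_CUBIC))
print(onz(w,[(316,193)],.08),onz(w,[(320,208)],.115))
E
```

```text
[[0.53551166 0.3696203  0.08      ]] [[0.53918363 0.36877608 0.115     ]]
```

View pics/w4c.png

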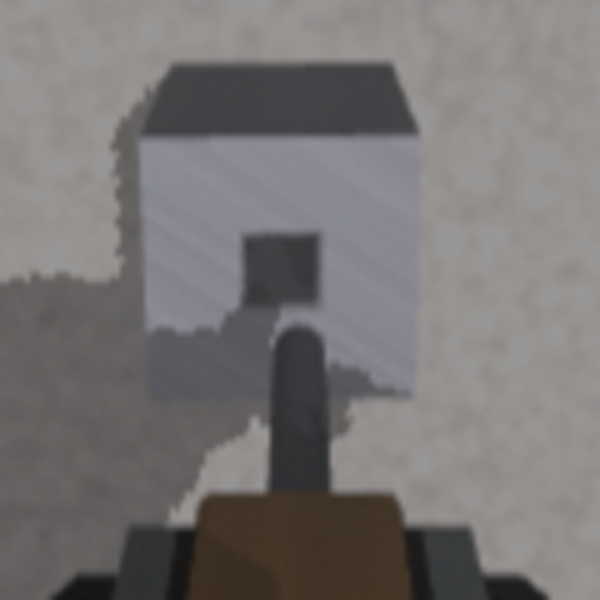

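```bash
python3 - <<'E'
from h import *
w=load('wrist4');s=sense(); p=s['eef_pos']
for z in (.115,.207,.226): print(z,proj(w,[p[0],p[1],z]))
print(proj(w,[.5357,.369,.08]))
print(w['position'],w['orientation'])
E
```

```text
0.115 [[317.07582489 205.60498432]]
0.207 [[317.28907221 265.19756123]]
0.226 [[317.36647678 286.88645818]]
[[316.00594269 193.6813941 ]]
[0.51310825 0.44770338 0.3449422 ] [-18.34791268  -0.49809785  16.6186453 ]
```

```bash
python3 -m jog '[{"xyz":[-4,37,0],"dr":[0,0,0],"grip":1},{"xyz":[-4,37,0],"dr":[0,0,0],"grip":1},{"xyz":[-4,37,0],"dr":[0,0,0],"grip":1},{"xyz":[-4,37,0],"dr":[0,0,0],"grip":1},{"xyz":[-4,37,0],"dr":[0,0,0],"grip":1}]' 40
python3 -m jog '[{"xyz":[-5,37,0],"dr":[0,0,0],"grip":1},{"xyz":[-5,37,0],"dr":[0,0,0],"grip":1},{"xyz":[-5,37,0],"dr":[0,0,0],"grip":1},{"xyz":[-5,37,0],"dr":[0,0,0],"grip":1},{"xyz":[0,0,0],"dr":[0,0,0],"grip":1}]' 40
python3 -m jog '[{"xyz":[0,0,0],"dr":[0,0,0],"grip":1},{"xyz":[0,0,20],"dr":[0,0,0],"grip":1},{"xyz":[0,0,20],"dr":[0,0,0],"grip":1},{"xyz":[0,0,0],"dr":[0,0,0],"grip":1},{"xyz":[0,0,0],"dr":[0,0,0],"grip":1}]' 40
python3 - <<'E'
from h import *
w=grab('wrist','wrist5');grab('scene','scene5');s=sense();print(s['eef_pos'],s['tool_rot'],s['width'],s['ft_force'])
cv2.imwrite('pics/s5c.png',cv2.resize(load('scene5')['pixels'][130:280,250:450,::-1],None,fx=4,fy=4,interpolation=cv2.INTER_CUBIC))
E
```

```text
clock: 4.0
eef_pos: [0.5678, 0.1851, 0.208]
tool_rot: [-180.0, 0.2, 16.5]
ft_force: [0.7, 1.3, -1.2]
width: 0.0214
clock: 4.5
eef_pos: [0.5913, 0.0348, 0.2082]
tool_rot: [180.0, 0.2, 16.2]
ft_force: [-0.9, 0.0, 0.6]
width: 0.0212
clock: 5.0
eef_pos: [0.5911, 0.0402, 0.1696]
tool_rot: [-179.9, 0.1, 16.6]
ft_force: [0.1, 0.1, 0.8]
width: 0.0211
[0.5923003  0.03971742 0.17117395] [ 1.79977690e+02 -5.86585209e-02  1.65568994e+01] 0.02156269943539883 [-0.28404941 -0.03104604  0.05061682]
```

View pics/wrist5.png

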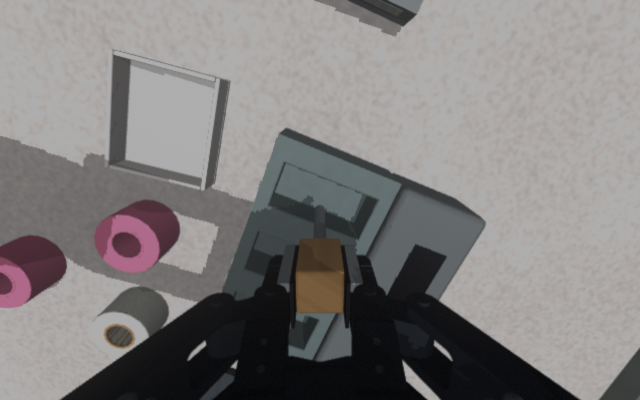

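View pics/s5c.png

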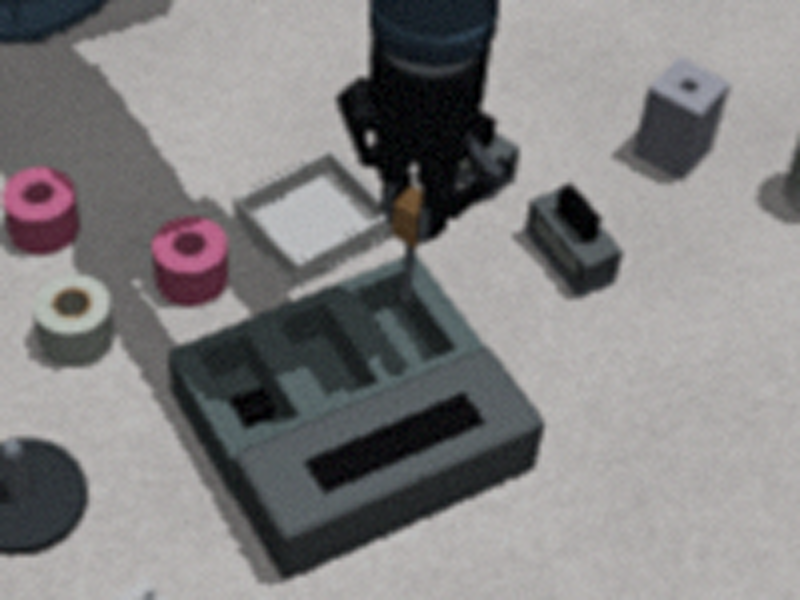

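```bash
python3 - <<'E'
from h import *
c=load('scene5');w=load('wrist5')
f=lambda L,x,y,k:np.array(L)/k+[x,y]
print('tip scene',onz(c,f([(408,292)],250,130,4),.0745),'wrist',onz(w,[(319.8,208.5)],.0745), proj(w,[.5923,.0397,.0745]))
P=onz(w,[(286,163),(378,199),(358,238),(268,200)],.055);print('bay',P.round(4),P.mean(0))
E
```

```text
tip scene [[0.59021024 0.04488308 0.0745    ]] wrist [[0.5905237  0.03958516 0.0745    ]] [[322.02203346 208.98359637]]
bay [[0.5552 0.0624 0.055 ]
 [0.6369 0.055  0.055 ]
 [0.6325 0.0161 0.055 ]
 [0.5487 0.0275 0.055 ]] [0.59329236 0.04024521 0.055     ]
```

```bash
python3 -m jog '[{"xyz":[1.6,1.2,0],"dr":[0,0,0],"grip":1},{"xyz":[0,0,20],"dr":[0,0,0],"grip":1},{"xyz":[0,0,20],"dr":[0,0,0],"grip":1},{"xyz":[0,0,10],"dr":[0,0,0],"grip":1},{"xyz":[0,0,4],"dr":[0,0,0],"grip":1}]' 40
python3 -m jog '[{"xyz":[0,0,1],"dr":[0,0,0],"grip":1},{"xyz":[0,0,1],"dr":[0,0,0],"grip":1},{"xyz":[0,0,1],"dr":[0,0,0],"grip":1},{"xyz":[0,0,1],"dr":[0,0,0],"grip":1},{"xyz":[0,0,0],"dr":[0,0,0],"grip":1}]' 40

```

```text
clock: 5.6
eef_pos: [0.5934, 0.0384, 0.1156]
tool_rot: [-180.0, 0.1, 16.5]
ft_force: [-0.4, -0.3, -0.4]
width: 0.0215
clock: 6.1
eef_pos: [0.5939, 0.0384, 0.1125]
tool_rot: [180.0, -0.0, 16.5]
ft_force: [0.4, -0.5, 1.1]
width: 0.0213
```

```bash
python3 -m jog '[{"xyz":[0,0,1],"dr":[0,0,0],"grip":1},{"xyz":[0,0,0.5],"dr":[0,0,0],"grip":1},{"xyz":[0,0,0.5],"dr":[0,0,0],"grip":1},{"xyz":[0,0,0],"dr":[0,0,0],"grip":1},{"xyz":[0,0,0],"dr":[0,0,0],"grip":1}]' 40

```

```text
clock: 6.6
eef_pos: [0.5942, 0.0383, 0.1116]
tool_rot: [180.0, -0.1, 16.5]
ft_force: [-2.2, -0.3, 8.7]
width: 0.0214
```

```bash
python3 -m jog '[{"xyz":[0,0,-20],"dr":[0,0,0],"grip":1},{"xyz":[0,0,-40],"dr":[0,0,0],"grip":1},{"xyz":[0,0,0],"dr":[0,0,0],"grip":1},{"xyz":[-12.3,30.6,0],"dr":[0,0,0],"grip":1},{"xyz":[-12.3,30.6,0],"dr":[0,0,0],"grip":1}]' 40
python3 -m jog '[{"xyz":[0,0,0],"dr":[0,0,0],"grip":1},{"xyz":[0,0,20],"dr":[0,0,0],"grip":1},{"xyz":[0,0,20],"dr":[0,0,0],"grip":1},{"xyz":[0,0,16],"dr":[0,0,0],"grip":1},{"xyz":[0,0,0],"dr":[0,0,0],"grip":1}]' 40
python3 -m jog '[{"xyz":[0,0,1.5],"dr":[0,0,0],"grip":1},{"xyz":[0,0,1],"dr":[0,0,0],"grip":1},{"xyz":[0,0,1],"dr":[0,0,0],"grip":1},{"xyz":[0,0,0.5],"dr":[0,0,0],"grip":1},{"xyz":[0,0,0],"dr":[0,0,0],"grip":1}]' 40

```

```text
clock: 7.1
eef_pos: [0.5876, -0.0272, 0.1705]
tool_rot: [180.0, -0.0, 16.6]
ft_force: [-0.4, -0.4, -0.3]
width: 0.0212
clock: 7.6
eef_pos: [0.5867, -0.0267, 0.1123]
tool_rot: [-179.9, 0.1, 16.5]
ft_force: [-0.2, 0.2, 0.2]
width: 0.021
clock: 8.1
eef_pos: [0.588, -0.0272, 0.1114]
tool_rot: [180.0, -0.1, 16.5]
ft_force: [-1.3, 0.7, 4.7]
width: 0.0213
```

```bash
python3 -m jog '[{"xyz":[0,0,-20],"dr":[0,0,0],"grip":1},{"xyz":[0,0,-40],"dr":[0,0,0],"grip":1},{"xyz":[0,0,0],"dr":[0,0,0],"grip":1},{"xyz":[-12.3,30.6,0],"dr":[0,0,0],"grip":1},{"xyz":[-12.3,30.6,0],"dr":[0,0,0],"grip":1}]' 40
python3 -m jog '[{"xyz":[0,0,0],"dr":[0,0,0],"grip":1},{"xyz":[0,0,20],"dr":[0,0,0],"grip":1},{"xyz":[0,0,18],"dr":[0,0,0],"grip":1},{"xyz":[0,0,2],"dr":[0,0,0],"grip":1},{"xyz":[0,0,0],"dr":[0,0,0],"grip":1}]' 40
python3 -m jog '[{"xyz":[0,0,1],"dr":[0,0,0],"grip":1},{"xyz":[0,0,1],"dr":[0,0,0],"grip":1},{"xyz":[0,0,1],"dr":[0,0,0],"grip":1},{"xyz":[0,0,1],"dr":[0,0,0],"grip":1},{"xyz":[0,0,0],"dr":[0,0,0],"grip":1}]' 40

```

```text
clock: 8.6
eef_pos: [0.5816, -0.0929, 0.1708]
tool_rot: [180.0, -0.1, 16.6]
ft_force: [0.3, -0.2, -0.7]
width: 0.0214
clock: 9.1
eef_pos: [0.581, -0.0924, 0.1299]
tool_rot: [-179.9, 0.1, 16.5]
ft_force: [0.9, 0.3, -0.3]
width: 0.0213
clock: 9.6
eef_pos: [0.5819, -0.0931, 0.1274]
tool_rot: [180.0, -0.1, 16.5]
ft_force: [-0.7, 0.3, 4.7]
width: 0.0215
```

```bash
python3 -m jog '[{"xyz":[0,0,-30],"dr":[0,0,0],"grip":1},{"xyz":[0,0,-40],"dr":[0,0,0],"grip":1},{"xyz":[0,0,-21],"dr":[0,0,0],"grip":1},{"xyz":[7.3,-38,0],"dr":[0,0,0],"grip":1},{"xyz":[7.3,-38,0],"dr":[0,0,0],"grip":1}]' 40
python3 -m jog '[{"xyz":[7.3,-38,0],"dr":[0,0,0],"grip":1},{"xyz":[7.3,-38,0],"dr":[0,0,0],"grip":1},{"xyz":[7.3,-38,0],"dr":[0,0,0],"grip":1},{"xyz":[7.3,-38,0],"dr":[0,0,0],"grip":1},{"xyz":[7.3,-38,0],"dr":[0,0,0],"grip":1}]' 40
python3 -m jog '[{"xyz":[7.3,-38,0],"dr":[0,0,0],"grip":1},{"xyz":[7.3,-38,0],"dr":[0,0,0],"grip":1},{"xyz":[7.3,-38,0],"dr":[0,0,0],"grip":1},{"xyz":[7.3,-38,0],"dr":[0,0,0],"grip":1},{"xyz":[7.3,-38,0],"dr":[0,0,0],"grip":1}]' 40
python3 -m jog '[{"xyz":[0,0,0],"dr":[0,0,0],"grip":1},{"xyz":[0,0,0],"dr":[0,0,0],"grip":1},{"xyz":[0,0,0],"dr":[0,0,0],"grip":1},{"xyz":[0,0,0],"dr":[0,0,0],"grip":1},{"xyz":[0,0,0],"dr":[0,0,0],"grip":1}]' 40
python3 - <<'E'
from h import *
w=grab('wrist','wrist6');grab('side','side6');s=sense();print(s['eef_pos'],s['tool_rot'],s['width'],s['ft_force'])
cv2.imwrite('pics/w6c.png',cv2.resize(w['pixels'][140:260,260:380,::-1],None,fx=5,fy=5,interpolation=cv2.INTER_CUBIC))
E
```

```text
clock: 10.1
eef_pos: [0.5744, -0.0162, 0.2188]
tool_rot: [179.9, -0.1, 16.3]
ft_force: [-0.6, 0.8, -0.5]
width: 0.0212
clock: 10.6
eef_pos: [0.5545, 0.1781, 0.2176]
tool_rot: [180.0, -0.0, 16.5]
ft_force: [0.8, 0.6, 0.1]
width: 0.0212
clock: 11.1
eef_pos: [0.5355, 0.3707, 0.2175]
tool_rot: [-180.0, -0.0, 16.5]
ft_force: [0.4, -0.8, -1.5]
width: 0.0214
clock: 11.6
eef_pos: [0.5363, 0.368, 0.2174]
tool_rot: [180.0, -0.0, 16.4]
ft_force: [0.7, 1.2, -0.6]
width: 0.0215
[0.53617738 0.36832185 0.2174238 ] [ 1.79999117e+02 -6.17796479e-03  1.64286400e+01] 0.021503956468468886 [-0.42447686  0.34400478  0.05121035]
```

View pics/w6c.png

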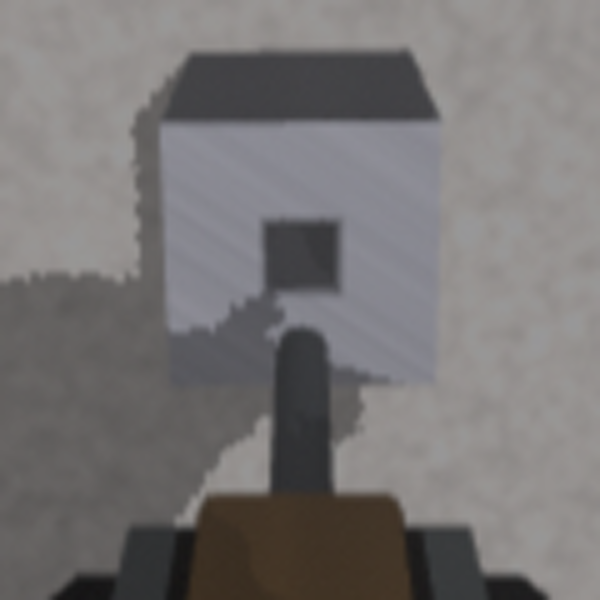

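View pics/side6.png

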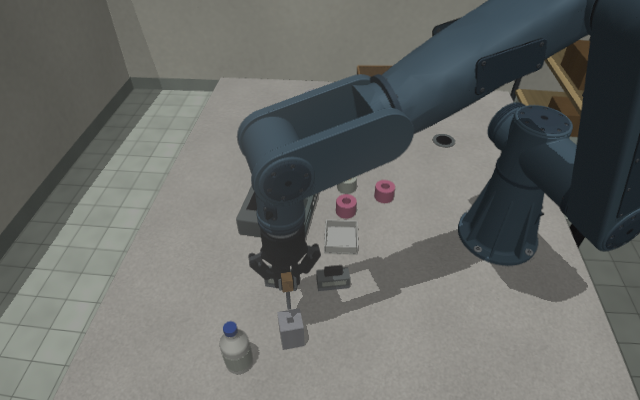

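```bash
python3 -m jog '[{"xyz":[0,-1.5,15],"dr":[0,0,0],"grip":1},{"xyz":[0,0,15],"dr":[0,0,0],"grip":1},{"xyz":[0,0,3],"dr":[0,0,0],"grip":1},{"xyz":[0,0,0],"dr":[0,0,0],"grip":1},{"xyz":[0,0,0],"dr":[0,0,0],"grip":1}]' 40
python3 - <<'E'
from h import *
w=grab('wrist','wrist7');grab('side','side7');s=sense();print(s['eef_pos'],s['tool_rot'],s['width'],s['ft_force'])
a=cv2.resize(w['pixels'][150:250,270:370,::-1],None,fx=4,fy=4,interpolation=cv2.INTER_CUBIC)
b=cv2.resize(load('side7')['pixels'][280:360,250:330,::-1],None,fx=5,fy=5,interpolation=cv2.INTER_CUBIC)
cv2.imwrite('pics/w7c.png',np.hstack([a,b]))
E
```

```text
clock: 12.2
eef_pos: [0.5354, 0.3706, 0.1841]
tool_rot: [180.0, 0.0, 16.5]
ft_force: [0.5, 0.0, 0.4]
width: 0.0213
[0.53573659 0.37078783 0.18485879] [-1.79991388e+02 -5.63536948e-02  1.65064188e+01] 0.021263204921423903 [-0.46754377 -0.44740462 -0.28990175]
```

View pics/w7c.png

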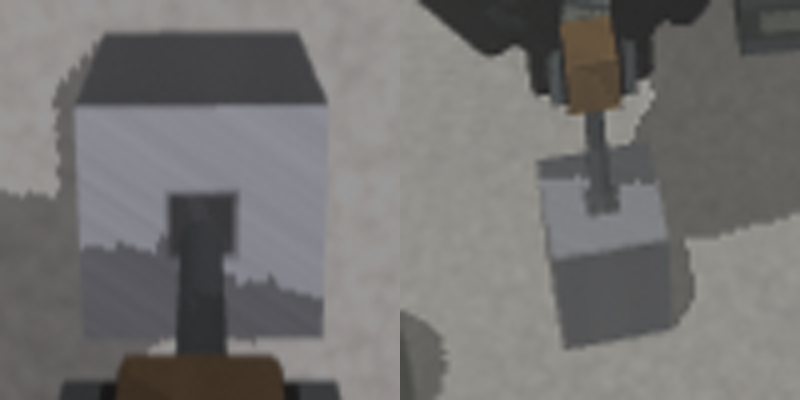

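```bash
python3 - <<'E'
from h import *
w=load('wrist7')
a=w['pixels'][190:225,305:340,::-1].astype(float)*2.2
b=load('side7')['pixels'][305:335,355-80:305,::-1].astype(float)*1.5
a=cv2.resize(a.clip(0,255).astype(np.uint8),(400,400),interpolation=cv2.INTER_NEAREST)
b=cv2.resize(b.clip(0,255).astype(np.uint8),(400,400),interpolation=cv2.INTER_NEAREST)
cv2.imwrite('pics/w7d.png',np.hstack([a,b]))
s=load('side7')
for p in ([.5357,.3693,.08],[.5357,.3693,.088],[.5357,.3708,.088],[.536,.3685,.088]): print(p,proj(w,p),proj(s,p))
E
```

```text
[0.5357, 0.3693, 0.08] [[320.42205627 205.59089817]] [[289.75441728 319.66372506]]
[0.5357, 0.3693, 0.088] [[320.44742681 208.99526259]] [[289.57613269 317.68197851]]
[0.5357, 0.3708, 0.088] [[320.99736406 207.26988429]] [[289.47983745 318.28722197]]
[0.536, 0.3685, 0.088] [[320.52116276 210.01540062]] [[289.48939014 317.34827043]]
```

View pics/w7d.png

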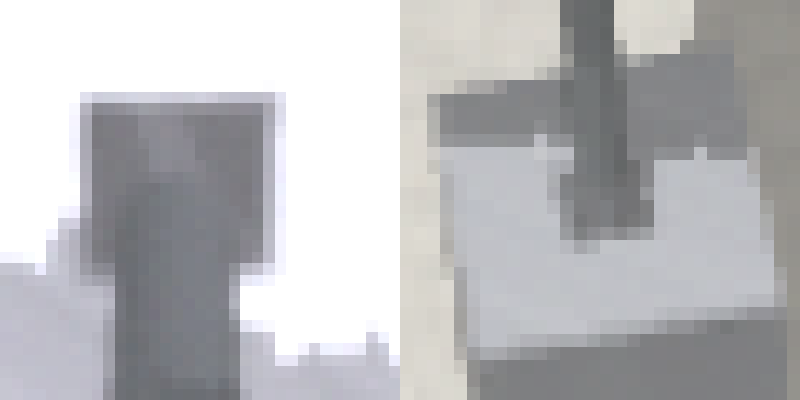

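```bash
python3 -m jog '[{"xyz":[0.5,0,4],"dr":[0,0,0],"grip":1},{"xyz":[0,0,4],"dr":[0,0,0],"grip":1},{"xyz":[0,0,4],"dr":[0,0,0],"grip":1},{"xyz":[0,0,4],"dr":[0,0,0],"grip":1},{"xyz":[0,0,0],"dr":[0,0,0],"grip":1}]' 40

```

```text
clock: 12.8
eef_pos: [0.5354, 0.3705, 0.1672]
tool_rot: [180.0, 0.1, 16.5]
ft_force: [-0.1, -0.1, -0.8]
width: 0.0215
```

Tip is 10 mm into the hole with no force.

```bash
python3 -m jog '[{"xyz":[0.5,0,15],"dr":[0,0,0],"grip":1},{"xyz":[0,0,15],"dr":[0,0,0],"grip":1},{"xyz":[0,0,15],"dr":[0,0,0],"grip":1},{"xyz":[0,0,14],"dr":[0,0,0],"grip":1},{"xyz":[0,0,0],"dr":[0,0,0],"grip":1}]' 40
python3 -m jog '[{"xyz":[0,0,3],"dr":[0,0,0],"grip":1},{"xyz":[0,0,2],"dr":[0,0,0],"grip":1},{"xyz":[0,0,1],"dr":[0,0,0],"grip":1},{"xyz":[0,0,0],"dr":[0,0,0],"grip":1},{"xyz":[0,0,0],"dr":[0,0,0],"grip":1}]' 40

```

```text
clock: 13.3
eef_pos: [0.5344, 0.3699, 0.1055]
tool_rot: [180.0, 0.3, 16.5]
ft_force: [-0.4, -0.4, -1.4]
width: 0.0214
clock: 13.8
eef_pos: [0.5366, 0.371, 0.1038]
tool_rot: [-180.0, -0.0, 16.5]
ft_force: [-0.2, 0.8, -0.2]
width: 0.0215
```

```bash
python3 -m jog '[{"xyz":[0,0,1],"dr":[0,0,0],"grip":1},{"xyz":[0,0,0.5],"dr":[0,0,0],"grip":1},{"xyz":[0,0,0],"dr":[0,0,0],"grip":1},{"xyz":[0,0,0],"dr":[0,0,0],"grip":-0.3},{"xyz":[0,0,0],"dr":[0,0,0],"grip":-0.3}]' 40
python3 -m jog '[{"xyz":[0,0,0],"dr":[0,0,0],"grip":-0.3},{"xyz":[0,0,0],"dr":[0,0,0],"grip":-0.3},{"xyz":[0,0,-15],"dr":[0,0,0],"grip":-0.3},{"xyz":[0,0,-40],"dr":[0,0,0],"grip":-0.3},{"xyz":[0,0,-40],"dr":[0,0,0],"grip":-0.3}]' 40
python3 - <<'E'
from h import *
w=grab('wrist','wrist8');grab('side','side8');s=sense();print(s['eef_pos'],s['tool_rot'],s['width'],s['ft_force'])
E
```

```text
clock: 14.3
eef_pos: [0.5364, 0.3709, 0.1019]
tool_rot: [-180.0, -0.0, 16.5]
ft_force: [0.3, -0.3, 0.3]
width: 0.0494
clock: 14.8
eef_pos: [0.5358, 0.3706, 0.198]
tool_rot: [180.0, 0.1, 16.5]
ft_force: [1.1, -0.3, -0.1]
width: 0.0555
[0.54012403 0.37268905 0.20569297] [-179.89545332   -0.75351968   16.51136467] 0.05539425043071332 [1.10406618 0.69273799 0.24584509]
```

View pics/wrist8.png

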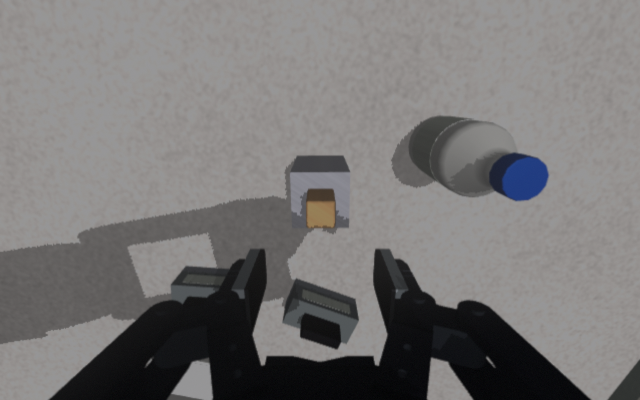

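```bash
python3 -m jog '[{"xyz":[-7.3,38,0],"dr":[0,0,0],"grip":-0.3},{"xyz":[-7.3,38,0],"dr":[0,0,0],"grip":-0.3},{"xyz":[-7.3,38,0],"dr":[0,0,0],"grip":-0.3},{"xyz":[-7.3,38,0],"dr":[0,0,0],"grip":-0.3},{"xyz":[-7.3,38,0],"dr":[0,0,0],"grip":-0.3}]' 40
python3 -m jog '[{"xyz":[-7.3,38,0],"dr":[0,0,0],"grip":-0.3},{"xyz":[-7.3,38,0],"dr":[0,0,0],"grip":-0.3},{"xyz":[-7.3,38,0],"dr":[0,0,0],"grip":-0.3},{"xyz":[-7.3,38,0],"dr":[0,0,0],"grip":-0.3},{"xyz":[-7.3,38,0],"dr":[0,0,0],"grip":-0.3}]' 40
python3 -m jog '[{"xyz":[-7.3,38,0],"dr":[0,0,0],"grip":-0.3},{"xyz":[-7.3,38,0],"dr":[0,0,0.128],"grip":-0.1},{"xyz":[0,0,0],"dr":[0,0,0.128],"grip":-0.1},{"xyz":[0,0,0],"dr":[0,0,0.128],"grip":-0.1},{"xyz":[0,0,0],"dr":[0,0,0],"grip":-0.1}]' 40
python3 - <<'E'
from h import *
w=grab('wrist','wrist9');grab('scene','scene9');s=sense();print(s['eef_pos'],s['tool_rot'],s['width'],s['ft_force'])
E
```

```text
clock: 15.4
eef_pos: [0.5555, 0.1769, 0.1979]
tool_rot: [180.0, -0.1, 16.5]
ft_force: [-0.0, 0.6, -0.4]
width: 0.0555
clock: 15.9
eef_pos: [0.5745, -0.0158, 0.1979]
tool_rot: [180.0, -0.1, 16.5]
ft_force: [0.7, -0.3, -0.5]
width: 0.0557
clock: 16.4
eef_pos: [0.582, -0.0918, 0.1975]
tool_rot: [180.0, -0.0, -5.6]
ft_force: [0.2, -0.0, 0.1]
width: 0.0465
[ 0.58199616 -0.09120456  0.19736305] [ 1.79988555e+02 -3.69473641e-02 -5.29694476e+00] 0.04706495485137845 [0.83522363 0.6850185  0.68123057]
```

View pics/wrist9.png

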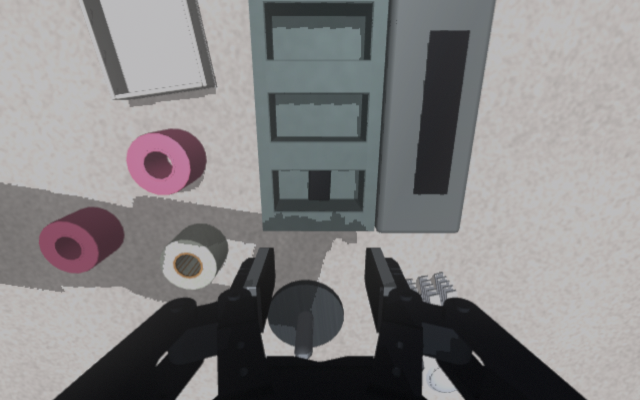

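View pics/scene9.png

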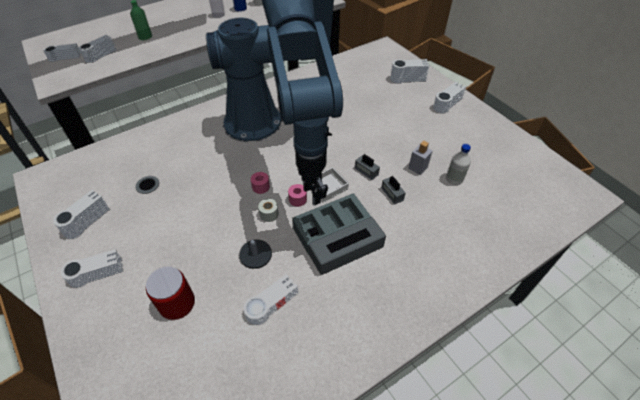

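```bash
python3 - <<'E'
from h import *
w=load('wrist9')
print('foot top',onz(w,[(308,171),(330,171),(330,199),(308,199)],.031).round(4))
P=onz(w,[(272,169),(365,169),(362,212),(274,212)],.055);print('bayR',P.round(4),P.mean(0))
print('roll top c',onz(w,[(189,264)],.045))
cv2.imwrite('pics/w9c.png',cv2.resize(w['pixels'][140:320,150:400,::-1],None,fx=3,fy=3,interpolation=cv2.INTER_CUBIC))
E
```

```text
foot top [[ 0.5714 -0.0783  0.031 ]
 [ 0.5931 -0.0804  0.031 ]
 [ 0.5906 -0.1094  0.031 ]
 [ 0.5683 -0.1073  0.031 ]]
bayR [[ 0.5406 -0.0679  0.055 ]
 [ 0.6245 -0.076   0.055 ]
 [ 0.6196 -0.1173  0.055 ]
 [ 0.5364 -0.1093  0.055 ]] [ 0.58026906 -0.0926201   0.055     ]
roll top c [[ 0.43806329 -0.16172708  0.045     ]]
```

View pics/w9c.png

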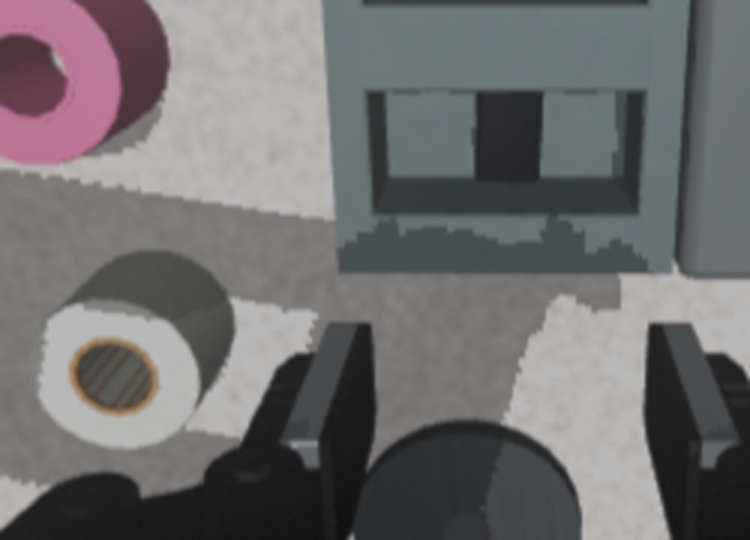

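```bash
python3 -m jog '[{"xyz":[-1.2,1,30],"dr":[0,0,0],"grip":0.15},{"xyz":[0,0,40],"dr":[0,0,0],"grip":0.15},{"xyz":[0,0,30],"dr":[0,0,0],"grip":0.15},{"xyz":[0,0,20],"dr":[0,0,0],"grip":0.15},{"xyz":[0,0,0],"dr":[0,0,0],"grip":0.15}]' 40
python3 -m jog '[{"xyz":[0,0,10],"dr":[0,0,0],"grip":0.15},{"xyz":[0,0,10],"dr":[0,0,0],"grip":0.15},{"xyz":[0,0,8],"dr":[0,0,0],"grip":0.15},{"xyz":[0,0,6],"dr":[0,0,0],"grip":0.15},{"xyz":[0,0,0],"dr":[0,0,0],"grip":0.15}]' 40

```

```text
clock: 17.0
eef_pos: [0.5782, -0.0908, 0.0736]
tool_rot: [-179.9, 0.4, -5.3]
ft_force: [0.4, -0.5, 0.3]
width: 0.0365
clock: 17.5
eef_pos: [0.58, -0.092, 0.042]
tool_rot: [-180.0, 0.1, -5.5]
ft_force: [0.5, 0.5, 0.5]
width: 0.0362
```

```bash
python3 -m jog '[{"xyz":[0,0,3],"dr":[0,0,0],"grip":0.15},{"xyz":[0,0,2],"dr":[0,0,0],"grip":0.15},{"xyz":[0,0,2],"dr":[0,0,0],"grip":0.15},{"xyz":[0,0,0],"dr":[0,0,0],"grip":0.15},{"xyz":[0,0,0],"dr":[0,0,0],"grip":0.15}]' 40
python3 -m jog '[{"xyz":[0,0,0],"dr":[0,0,0],"grip":1},{"xyz":[0,0,0],"dr":[0,0,0],"grip":1},{"xyz":[0,0,0],"dr":[0,0,0],"grip":1},{"xyz":[0,0,0],"dr":[0,0,0],"grip":1},{"xyz":[0,0,0],"dr":[0,0,0],"grip":1}]' 40

```

```text
clock: 18.0
eef_pos: [0.5806, -0.0921, 0.0359]
tool_rot: [180.0, -0.0, -5.5]
ft_force: [0.5, -0.1, 0.0]
width: 0.0362
clock: 18.5
eef_pos: [0.5809, -0.0922, 0.0361]
tool_rot: [180.0, -0.0, -5.5]
ft_force: [0.1, 1.1, 2.5]
width: 0.0208
```

```bash
python3 -m jog '[{"xyz":[0,0,-15],"dr":[0,0,0],"grip":1},{"xyz":[0,0,-30],"dr":[0,0,0],"grip":1},{"xyz":[0,0,-40],"dr":[0,0,0],"grip":1},{"xyz":[0,0,-30],"dr":[0,0,0],"grip":1},{"xyz":[0,0,0],"dr":[0,0,0],"grip":1}]' 40
python3 -m jog '[{"xyz":[-36,-33.5,0],"dr":[0,0,0],"grip":1},{"xyz":[-36,-33.5,0],"dr":[0,0,0],"grip":1},{"xyz":[-36,-33.5,0],"dr":[0,0,0],"grip":1},{"xyz":[-36,-33.5,0],"dr":[0,0,0],"grip":1},{"xyz":[0,0,0],"dr":[0,0,0],"grip":1}]' 40
python3 - <<'E'
from h import *
w=grab('wrist','wrist10');grab('side','side10');s=sense();print(s['eef_pos'],s['tool_rot'],s['width'],s['ft_force'])
E
```

```text
clock: 19.0
eef_pos: [0.5837, -0.0932, 0.157]
tool_rot: [179.9, -0.5, -5.5]
ft_force: [0.8, 0.2, 0.7]
width: 0.0205
clock: 19.5
eef_pos: [0.4447, 0.0589, 0.1493]
tool_rot: [-179.9, 0.3, -5.3]
ft_force: [-0.7, -0.6, -0.1]
width: 0.0205
[0.44928625 0.05589059 0.1507899 ] [ 1.79989755e+02 -1.63190247e-03 -5.37616161e+00] 0.02094743344906384 [-0.33567798  0.18692915  0.5207428 ]
```

View pics/wrist10.png

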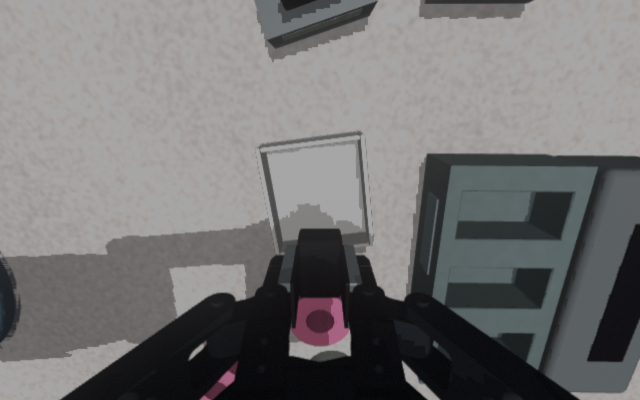

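View pics/side10.png

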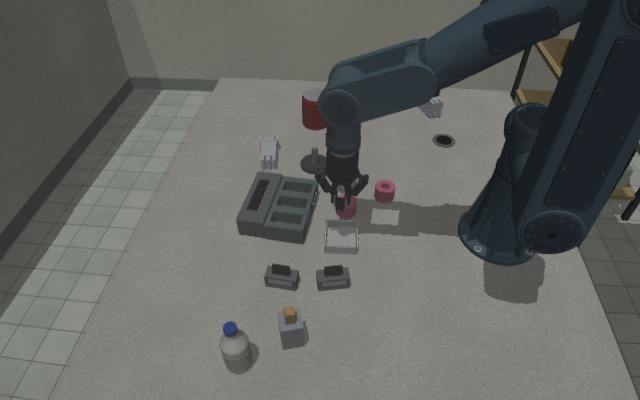

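```bash
python3 - <<'E'
from h import *
w=load('wrist10')
P=onz(w,[(259,147),(361,133),(371,243)],.03);print(P.round(4),(P[0]+P[2])/2)
E
```

```text
[[0.3985 0.1066 0.03  ]
 [0.4813 0.1103 0.03  ]
 [0.4856 0.0126 0.03  ]] [0.44206552 0.05956413 0.03      ]
```

```bash
python3 -m jog '[{"xyz":[-3,0,30],"dr":[0,0,0],"grip":1},{"xyz":[0,0,35],"dr":[0,0,0],"grip":1},{"xyz":[0,0,30],"dr":[0,0,0],"grip":1},{"xyz":[0,0,20],"dr":[0,0,0],"grip":1},{"xyz":[0,0,5],"dr":[0,0,0],"grip":1}]' 40
python3 -m jog '[{"xyz":[0,0,1],"dr":[0,0,0],"grip":1},{"xyz":[0,0,0],"dr":[0,0,0],"grip":1},{"xyz":[0,0,0],"dr":[0,0,0],"grip":0.2},{"xyz":[0,0,0],"dr":[0,0,0],"grip":0.2},{"xyz":[0,0,0],"dr":[0,0,0],"grip":0.2}]' 40
python3 -m jog '[{"xyz":[0,0,-15],"dr":[0,0,0],"grip":0.2},{"xyz":[0,0,-40],"dr":[0,0,0],"grip":0.2},{"xyz":[0,0,-40],"dr":[0,0,0],"grip":0.2},{"xyz":[0,0,-40],"dr":[0,0,0],"grip":-0.3},{"xyz":[0,0,-30],"dr":[0,0,0],"grip":-0.3}]' 40
python3 - <<'E'
from h import *
w=grab('wrist','wrist11');grab('scene','scene11');s=sense();print(s['eef_pos'],s['tool_rot'],s['width'],s['ft_force'])
E
```

```text
clock: 20.1
eef_pos: [0.4461, 0.0546, 0.0285]
tool_rot: [-180.0, 0.2, -5.6]
ft_force: [-0.9, 0.1, -0.6]
width: 0.0211
clock: 20.6
eef_pos: [0.4477, 0.0553, 0.0305]
tool_rot: [180.0, -0.1, -5.5]
ft_force: [-0.2, -1.1, 0.0]
width: 0.0341
clock: 21.1
eef_pos: [0.4478, 0.0554, 0.1979]
tool_rot: [180.0, -0.2, -5.5]
ft_force: [0.5, -0.1, -0.1]
width: 0.0556
[0.45018818 0.05507413 0.19995855] [179.97581732  -0.56799522  -5.47814318] 0.055698796710748344 [ 0.36212099  0.49152216 -0.54079578]
```

View pics/wrist11.png

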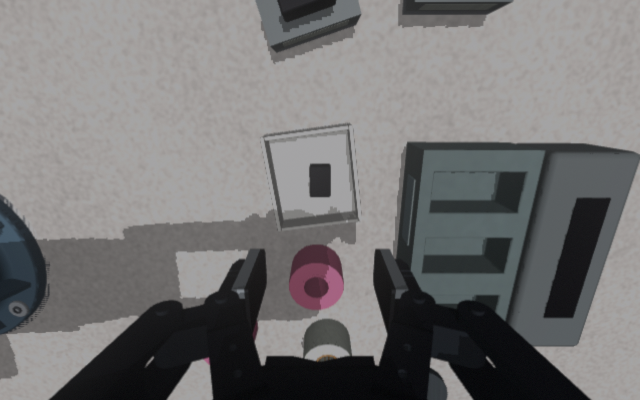

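```bash
python3 -m jog '[{"xyz":[23.2,-34.6,0],"dr":[0,0,0],"grip":-0.3},{"xyz":[23.2,-34.6,0],"dr":[0,0,0],"grip":-0.3},{"xyz":[23.2,-34.6,0],"dr":[0,0,0],"grip":-0.3},{"xyz":[23.2,-34.6,0],"dr":[0,0,0],"grip":-0.3},{"xyz":[23.2,-34.6,0],"dr":[0,0,-0.143],"grip":-0.3}]' 40
python3 -m jog '[{"xyz":[0,0,0],"dr":[0,0,-0.143],"grip":-0.3},{"xyz":[0,0,0],"dr":[0,0,-0.143],"grip":-0.3},{"xyz":[0,0,0],"dr":[0,0,-0.143],"grip":-0.3},{"xyz":[0,0,0],"dr":[0,0,-0.143],"grip":-0.3},{"xyz":[0,0,0],"dr":[0,0,-0.143],"grip":-0.3}]' 40
python3 -m jog '[{"xyz":[0,0,0],"dr":[0,0,-0.143],"grip":-0.3},{"xyz":[0,0,0],"dr":[0,0,-0.143],"grip":-0.3},{"xyz":[0,0,0],"dr":[0,0,-0.143],"grip":-0.3},{"xyz":[0,0,0],"dr":[0,0,-0.143],"grip":-0.3},{"xyz":[0,0,0],"dr":[0,0,-0.141],"grip":-0.3}]' 40
python3 -m jog '[{"xyz":[0,0,0],"dr":[0,0,0],"grip":-0.3},{"xyz":[0,0,0],"dr":[0,0,0],"grip":-0.3},{"xyz":[0,0,0],"dr":[0,0,0],"grip":-0.3},{"xyz":[0,0,0],"dr":[0,0,0],"grip":-0.3},{"xyz":[0,0,0],"dr":[0,0,0],"grip":-0.3}]' 40
python3 - <<'E'
from h import *
w=grab('wrist','wrist12');grab('scene','scene12');s=sense();print(s['eef_pos'],s['tool_rot'],s['width'],s['ft_force'],s['qpos'])
E
```

```text
clock: 21.7
eef_pos: [0.5795, 0.2179, 0.1937]
tool_rot: [180.0, 0.1, 2.8]
ft_force: [0.6, -1.0, 0.4]
width: 0.0555
clock: 22.2
eef_pos: [0.5786, 0.2165, 0.1936]
tool_rot: [-179.9, 0.1, 44.0]
ft_force: [-0.1, 0.1, 0.4]
width: 0.056
clock: 22.7
eef_pos: [0.5786, 0.2164, 0.1937]
tool_rot: [-179.9, 0.0, 84.9]
ft_force: [-0.4, 0.2, -0.2]
width: 0.0557
clock: 23.2
eef_pos: [0.5792, 0.2164, 0.1948]
tool_rot: [-180.0, 0.0, 84.5]
ft_force: [-0.6, -0.5, -0.6]
width: 0.0557
[0.5791642  0.21643496 0.1948048 ] [ 1.79996882e+02 -1.00185327e-03  8.44796101e+01] 0.05518693787710336 [ 0.52242289  0.37364737 -0.09495765] [ 9.50719117e+00  1.84321488e+01  8.82279893e+01  1.66077875e-04
  7.33365907e+01 -7.49724666e+01]
```

View pics/wrist12.png

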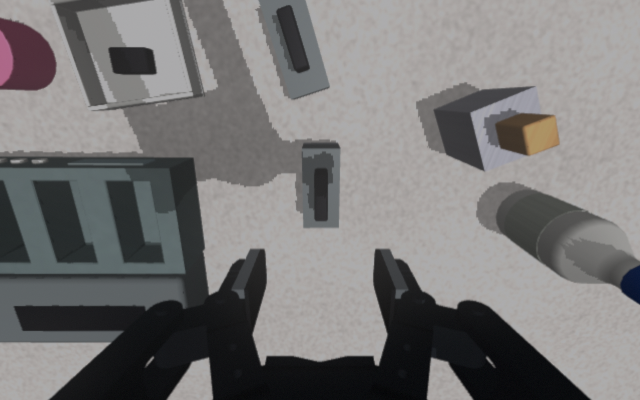

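View pics/scene12.png

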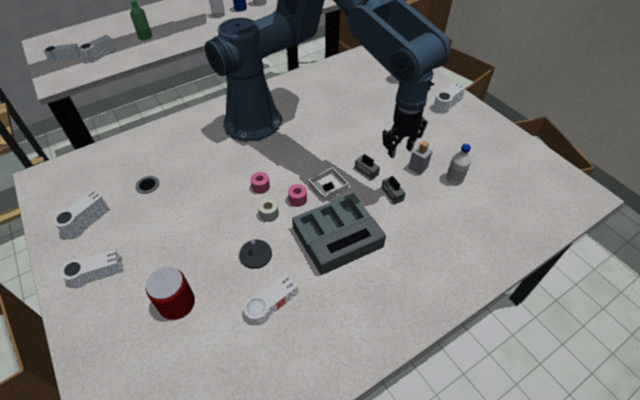

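```bash
python3 - <<'E'
from h import *
w=load('wrist12')
cv2.imwrite('pics/w12c.png',cv2.resize(w['pixels'][130:240,270:370,::-1],None,fx=5,fy=5,interpolation=cv2.INTER_CUBIC))
E
```

```text
(no output)
```

View pics/w12c.png

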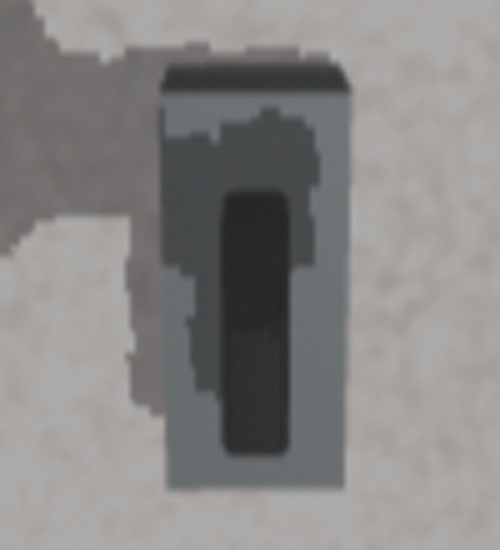

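```bash
python3 - <<'E'
from h import *
w=load('wrist12')
f=lambda L,x,y,k:np.array(L)/k+[x,y]
P=onz(w,f([(162,90),(351,91),(345,489),(167,490)],270,130,5),.04);print(P.round(4),P.mean(0));d=(P[2]+P[3]-P[0]-P[1]);print(np.linalg.norm(d)/2,np.degrees(np.arctan2(d[1],d[0])))
P=onz(w,f([(222,272),(290,272)],270,130,5),.068);print(P)
P=onz(w,f([(290,440),(222,440)],270,130,5),.068);print(P)
# c0 tab top
P=onz(w,[(275,8),(290,6),(308,70),(292,74)],.068);print(P,P.mean(0))
E
```

```text
[[0.5393 0.2038 0.04  ]
 [0.5428 0.2386 0.04  ]
 [0.6226 0.2315 0.04  ]
 [0.6194 0.1957 0.04  ]] [0.58103387 0.21740799 0.04      ]
0.08032750814728981 -5.402656946099516
[[0.56746095 0.21260099 0.068     ]
 [0.56857316 0.22434238 0.068     ]]
[[0.59977267 0.22165039 0.068     ]
 [0.59862136 0.20947077 0.068     ]]
[[0.43230031 0.19733832 0.068     ]
 [0.43207922 0.20837594 0.068     ]
 [0.47594838 0.21683083 0.068     ]
 [0.47761621 0.20417926 0.068     ]] [0.45448603 0.20668109 0.068     ]
```

```bash
python3 -m jog '[{"xyz":[1.2,1.7,25],"dr":[0,0,0],"grip":-0.1},{"xyz":[0,0,35],"dr":[0,0,0],"grip":-0.1},{"xyz":[0,0,35],"dr":[0,0,0],"grip":-0.1},{"xyz":[0,0,25],"dr":[0,0,0],"grip":-0.1},{"xyz":[0,0,10],"dr":[0,0,0],"grip":-0.1}]' 80
python3 -m jog '[{"xyz":[0,0,7],"dr":[0,0,0],"grip":-0.1},{"xyz":[0,0,0],"dr":[0,0,0],"grip":-0.1},{"xyz":[0,0,0],"dr":[0,0,0],"grip":1},{"xyz":[0,0,0],"dr":[0,0,0],"grip":1},{"xyz":[0,0,0],"dr":[0,0,0],"grip":1}]' 80
python3 -m jog '[{"xyz":[0,0,0],"dr":[0,0,0],"grip":1},{"xyz":[0,0,0],"dr":[0,0,0],"grip":1},{"xyz":[0,0,-10],"dr":[0,0,0],"grip":1},{"xyz":[0,0,-20],"dr":[0,0,0],"grip":1},{"xyz":[0,0,-30],"dr":[0,0,0],"grip":1}]' 80

```

```text
clock: 23.8
eef_pos: [0.5789, 0.2171, 0.0617]
tool_rot: [-179.7, 0.1, 84.5]
ft_force: [-1.1, 0.3, 0.3]
width: 0.0472
clock: 24.3
eef_pos: [0.5821, 0.2175, 0.0595]
tool_rot: [179.8, -0.0, 84.5]
ft_force: [0.1, -1.9, 5.8]
width: 0.01
clock: 24.8
eef_pos: [0.5791, 0.2172, 0.1166]
tool_rot: [-179.7, 0.1, 84.5]
ft_force: [0.5, 0.3, -1.7]
width: 0.0102
```

```bash
python3 -m jog '[{"xyz":[0,0,-30],"dr":[0,0,0],"grip":1},{"xyz":[0,0,-20],"dr":[0,0,0],"grip":1},{"xyz":[-35.2,5.9,0],"dr":[0,0,0],"grip":1},{"xyz":[-35.2,5.9,0],"dr":[0,0,0],"grip":1},{"xyz":[-35.2,5.9,0],"dr":[0,0,0],"grip":1}]' 80
python3 -m jog '[{"xyz":[-35.2,5.9,0],"dr":[0,0,0],"grip":1},{"xyz":[-35.2,5.9,0],"dr":[0,0,0],"grip":1},{"xyz":[0,0,0],"dr":[0,0,0],"grip":1},{"xyz":[0,0,0],"dr":[0,0,0],"grip":1},{"xyz":[0,0,0],"dr":[0,0,0],"grip":1}]' 80
python3 - <<'E'
from h import *
w=grab('wrist','wrist13');grab('scene','scene13');grab('side','side13');s=sense();print(s['eef_pos'],s['tool_rot'],s['width'],s['ft_force'])
a=cv2.resize(load('scene13')['pixels'][130:280,270:400,::-1],None,fx=4,fy=4,interpolation=cv2.INTER_CUBIC)
cv2.imwrite('pics/s13c.png',a)
E
```

```text
clock: 25.3
eef_pos: [0.5881, 0.11, 0.1683]
tool_rot: [180.0, -0.0, 84.6]
ft_force: [0.1, -1.0, -2.5]
width: 0.0098
clock: 25.8
eef_pos: [0.5932, 0.0403, 0.1678]
tool_rot: [-180.0, -0.0, 84.5]
ft_force: [0.6, -0.2, -1.9]
width: 0.0102
[0.59330419 0.04064772 0.16778065] [-1.79986312e+02 -1.22693380e-02  8.46022990e+01] 0.01057162685785096 [-0.43720882 -0.4064278  -1.6870521 ]
```

View pics/wrist13.png

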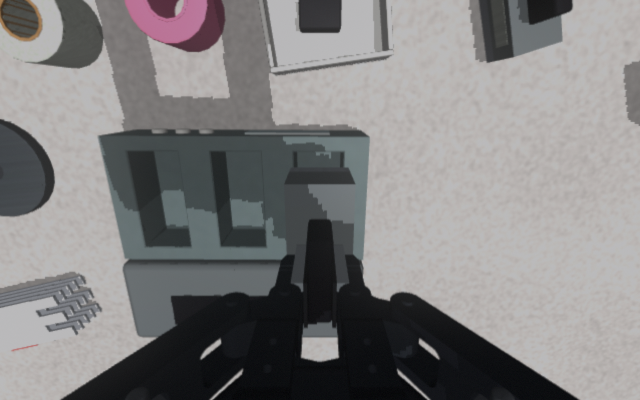

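View pics/s13c.png

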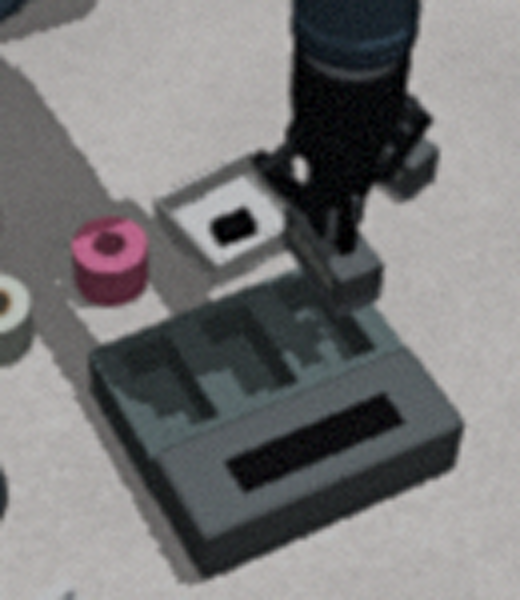

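```bash
python3 -m jog '[{"xyz":[-1.2,0,15],"dr":[0,0,0],"grip":1},{"xyz":[0,0,15],"dr":[0,0,0],"grip":1},{"xyz":[0,0,15],"dr":[0,0,0],"grip":1},{"xyz":[0,0,0],"dr":[0,0,0],"grip":1},{"xyz":[0,0,0],"dr":[0,0,0],"grip":1}]' 80
python3 - <<'E'
from h import *
w=grab('wrist','wrist14');s=sense();print(s['eef_pos'],s['tool_rot'],s['width'],s['ft_force'])
cv2.imwrite('pics/w14c.png',cv2.resize(w['pixels'][110:260,230:390,::-1],None,fx=5,fy=5,interpolation=cv2.INTER_CUBIC)[:600])
p=s['eef_pos'];r=R.from_euler('z',-5.5,degrees=True).as_matrix()
L=np.array([.5934,.0392,.055])
print('bay',proj(w,[L+r@[sx*.042,sy*.02,0] for sx,sy in ((-1,1),(-1,-1),(1,-1),(1,1))]).round(1).tolist())
C=np.array([p[0],p[1],p[2]-.059])
print('cart bottom',proj(w,[C+r@[-.04,sy*.018,0] for sy in (1,-1)]).round(1).tolist(),'top',proj(w,[C+r@[-.04,sy*.018,.04] for sy in (1,-1)]).round(1).tolist())
E
```

```text
clock: 26.45
eef_pos: [0.5928, 0.0384, 0.1217]
tool_rot: [-179.9, -0.0, 84.5]
ft_force: [0.5, 0.1, -1.8]
width: 0.01
[0.59345251 0.0382215  0.12253607] [-1.79980235e+02 -1.42641298e-03  8.45081560e+01] 0.01012563841446952 [-0.83379149 -0.61904057 -2.19350436]
bay [[352.5, 164.5], [290.8, 164.4], [294.0, 277.0], [348.4, 277.2]]
cart bottom [[349.0, 170.6], [291.3, 170.5]] top [[356.2, 188.4], [284.2, 188.2]]
```

View pics/w14c.png

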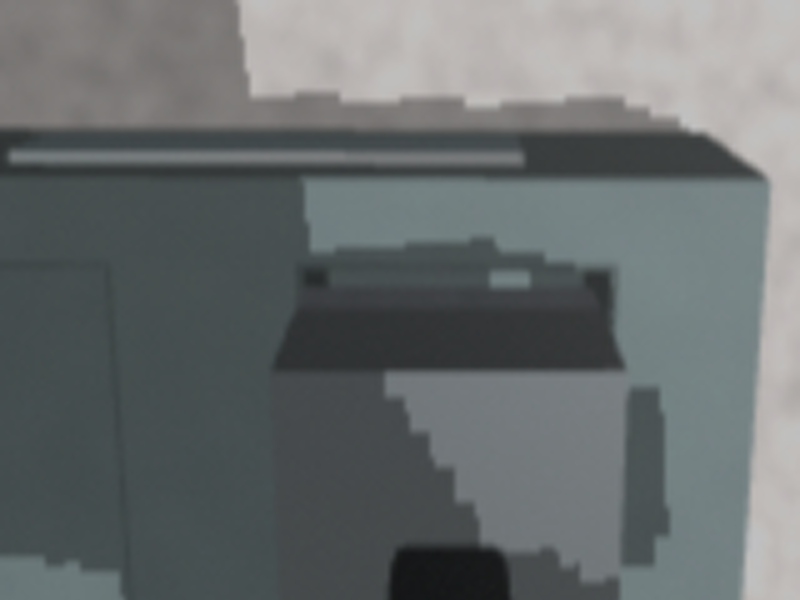

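```bash
python3 -m jog '[{"xyz":[0.8,1,0],"dr":[0,0,0],"grip":1},{"xyz":[0,0,3],"dr":[0,0,0],"grip":1},{"xyz":[0,0,3],"dr":[0,0,0],"grip":1},{"xyz":[0,0,3],"dr":[0,0,0],"grip":1},{"xyz":[0,0,3],"dr":[0,0,0],"grip":1}]' 80
python3 -m jog '[{"xyz":[0,0,2],"dr":[0,0,0],"grip":1},{"xyz":[0,0,2],"dr":[0,0,0],"grip":1},{"xyz":[0,0,0],"dr":[0,0,0],"grip":1},{"xyz":[0,0,0],"dr":[0,0,0],"grip":1},{"xyz":[0,0,0],"dr":[0,0,0],"grip":1}]' 80

```

```text
clock: 27.0
eef_pos: [0.5944, 0.0389, 0.1105]
tool_rot: [-180.0, -0.0, 84.5]
ft_force: [-0.2, 0.3, -2.1]
width: 0.0103
clock: 27.5
eef_pos: [0.5946, 0.0389, 0.1069]
tool_rot: [180.0, 0.0, 84.5]
ft_force: [0.0, -1.5, -2.0]
width: 0.01
```

```bash
python3 -m jog '[{"xyz":[0,0,6],"dr":[0,0,0],"grip":1},{"xyz":[0,0,6],"dr":[0,0,0],"grip":1},{"xyz":[0,0,6],"dr":[0,0,0],"grip":1},{"xyz":[0,0,6],"dr":[0,0,0],"grip":1},{"xyz":[0,0,0],"dr":[0,0,0],"grip":1}]' 80
python3 -m jog '[{"xyz":[0,0,3],"dr":[0,0,0],"grip":1},{"xyz":[0,0,3],"dr":[0,0,0],"grip":1},{"xyz":[0,0,2],"dr":[0,0,0],"grip":1},{"xyz":[0,0,1],"dr":[0,0,0],"grip":1},{"xyz":[0,0,0],"dr":[0,0,0],"grip":1}]' 80

```

```text
clock: 28.0
eef_pos: [0.5935, 0.0391, 0.0813]
tool_rot: [-179.9, -0.0, 84.5]
ft_force: [0.3, -0.1, -1.1]
width: 0.0103
clock: 28.5
eef_pos: [0.5945, 0.0389, 0.0745]
tool_rot: [180.0, 0.0, 84.5]
ft_force: [-3.6, -0.6, 3.7]
width: 0.0107
```

```bash
python3 -m jog '[{"xyz":[0,0,0],"dr":[0,0,0],"grip":0.1},{"xyz":[0,0,0],"dr":[0,0,0],"grip":0.1},{"xyz":[0,0,-20],"dr":[0,0,0],"grip":0.1},{"xyz":[0,0,-40],"dr":[0,0,0],"grip":0.1},{"xyz":[0,0,-45],"dr":[0,0,0],"grip":-0.3}]' 80
python3 -m jog '[{"xyz":[30.5,-31.3,0],"dr":[0,0,0],"grip":-0.3},{"xyz":[30.5,-31.3,0],"dr":[0,0,0],"grip":-0.3},{"xyz":[30.5,-31.3,0],"dr":[0,0,0],"grip":-0.3},{"xyz":[30.5,-31.3,0],"dr":[0,0,0],"grip":-0.3},{"xyz":[30.5,-31.3,0],"dr":[0,0,0],"grip":-0.3}]' 80
python3 -m jog '[{"xyz":[0,0,0],"dr":[0,0,-0.1],"grip":-0.3},{"xyz":[0,0,0],"dr":[0,0,-0.1],"grip":-0.3},{"xyz":[0,0,0],"dr":[0,0,-0.097],"grip":-0.3},{"xyz":[0,0,0],"dr":[0,0,0],"grip":-0.3},{"xyz":[0,0,0],"dr":[0,0,0],"grip":-0.3}]' 80
python3 - <<'E'
from h import *
w=grab('wrist','wrist15');grab('scene','scene15');s=sense();print(s['eef_pos'],s['tool_rot'],s['width'],s['ft_force'])
E
```

```text
clock: 29.0
eef_pos: [0.5934, 0.0391, 0.1784]
tool_rot: [-179.8, -0.0, 84.5]
ft_force: [1.0, 0.0, 0.5]
width: 0.0517
clock: 29.5
eef_pos: [0.4523, 0.2068, 0.179]
tool_rot: [179.9, -0.0, 84.5]
ft_force: [0.9, 1.0, 0.1]
width: 0.0557
clock: 30.0
eef_pos: [0.4534, 0.2057, 0.1789]
tool_rot: [180.0, -0.0, 101.4]
ft_force: [-0.2, -0.1, -0.9]
width: 0.0557
[0.45338135 0.20562316 0.17880826] [1.79991330e+02 1.94399223e-04 1.01406131e+02] 0.05540062168239003 [ 0.42802574 -0.10699137 -0.41325193]
```

View pics/wrist15.png

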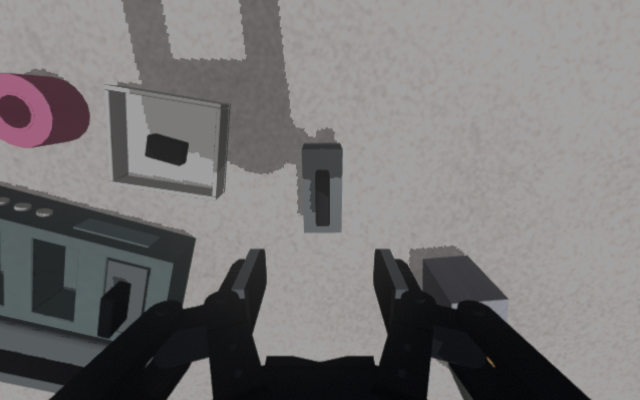

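View pics/scene15.png

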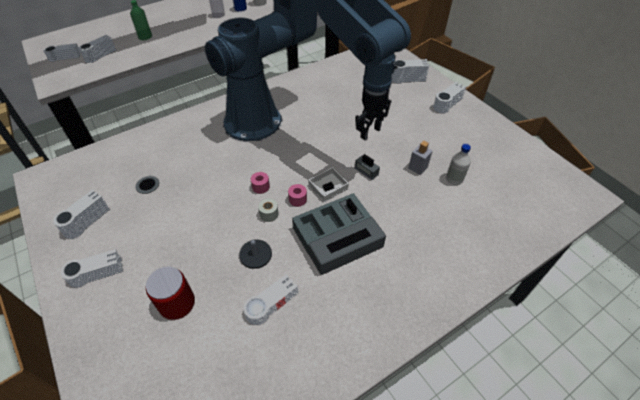

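```bash
python3 - <<'E'
from h import *
w=load('wrist15')
cv2.imwrite('pics/w15c.png',cv2.resize(w['pixels'][130:240,270:370,::-1],None,fx=5,fy=5,interpolation=cv2.INTER_CUBIC))
E
```

```text
(no output)
```

View pics/w15c.png

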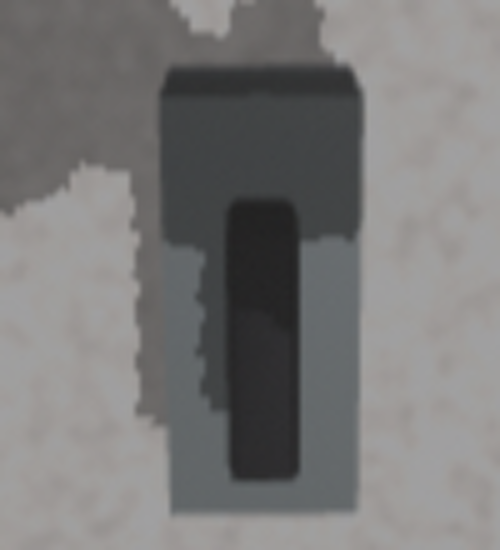

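```bash
python3 - <<'E'
from h import *
w=load('wrist15')
f=lambda L,x,y,k:np.array(L)/k+[x,y]
P=onz(w,f([(161,94),(362,96),(357,513),(171,513)],270,130,5),.04);m=P.mean(0);d=(P[2]+P[3]-P[0]-P[1]);print(m,np.linalg.norm(d)/2,np.degrees(np.arctan2(d[1],d[0])))
s=sense();e=np.append((m-s['eef_pos'])[:2],0); r=Rm([180,0,101.4]);print(r.T@e*1000)
E
```

```text
[0.45271223 0.20820894 0.04      ] 0.07991896581064675 11.993167395693813
[ 2.66702076e+00 -1.44819905e-01 -1.77353233e-17]
```

```bash
python3 -m jog '[{"xyz":[2.7,0,25],"dr":[0,0,-0.01],"grip":-0.1},{"xyz":[0,0,35],"dr":[0,0,0],"grip":-0.1},{"xyz":[0,0,30],"dr":[0,0,0],"grip":-0.1},{"xyz":[0,0,20],"dr":[0,0,0],"grip":-0.1},{"xyz":[0,0,9],"dr":[0,0,0],"grip":-0.1}]' 80
python3 -m jog '[{"xyz":[0,0,0],"dr":[0,0,0],"grip":-0.1},{"xyz":[0,0,0],"dr":[0,0,0],"grip":-0.1},{"xyz":[0,0,0],"dr":[0,0,0],"grip":1},{"xyz":[0,0,0],"dr":[0,0,0],"grip":1},{"xyz":[0,0,0],"dr":[0,0,0],"grip":1}]' 80

```

```text
clock: 30.6
eef_pos: [0.4513, 0.2079, 0.0577]
tool_rot: [-179.8, -0.0, 102.0]
ft_force: [0.4, 0.0, 0.4]
width: 0.047
clock: 31.1
eef_pos: [0.4537, 0.2084, 0.061]
tool_rot: [179.9, 0.0, 102.1]
ft_force: [-1.1, -1.3, 5.7]
width: 0.0105
```

```bash
python3 -m jog '[{"xyz":[0,0,0],"dr":[0,0,0],"grip":1},{"xyz":[0,0,-15],"dr":[0,0,0],"grip":1},{"xyz":[0,0,-35],"dr":[0,0,0],"grip":1},{"xyz":[0,0,-40],"dr":[0,0,0],"grip":1},{"xyz":[0,0,-20],"dr":[0,0,0.102],"grip":1}]' 80
python3 -m jog '[{"xyz":[0,0,0],"dr":[0,0,0.102],"grip":1},{"xyz":[0,0,0],"dr":[0,0,0.102],"grip":1},{"xyz":[-31.6,22.2,0],"dr":[0,0,0],"grip":1},{"xyz":[-31.6,22.2,0],"dr":[0,0,0],"grip":1},{"xyz":[-31.6,22.2,0],"dr":[0,0,0],"grip":1}]' 80
python3 -m jog '[{"xyz":[-31.6,22.2,0],"dr":[0,0,0],"grip":1},{"xyz":[-31.6,22.2,0],"dr":[0,0,0],"grip":1},{"xyz":[-31.6,22.2,0],"dr":[0,0,0],"grip":1},{"xyz":[-31.6,22.2,0],"dr":[0,0,0],"grip":1},{"xyz":[0,0,0],"dr":[0,0,0],"grip":1}]' 80
python3 -m jog '[{"xyz":[0,0,15],"dr":[0,0,0],"grip":1},{"xyz":[0,0,15],"dr":[0,0,0],"grip":1},{"xyz":[0,0,15],"dr":[0,0,0],"grip":1},{"xyz":[0,0,0],"dr":[0,0,0],"grip":1},{"xyz":[0,0,0],"dr":[0,0,0],"grip":1}]' 80
python3 - <<'E'
from h import *
w=grab('wrist','wrist16');s=sense();print(s['eef_pos'],s['tool_rot'],s['width'],s['ft_force'])
cv2.imwrite('pics/w16c.png',cv2.resize(w['pixels'][110:230,230:390,::-1],None,fx=5,fy=5,interpolation=cv2.INTER_CUBIC)[:600])
p=s['eef_pos'];r=R.from_euler('z',-5.5,degrees=True).as_matrix()
L=np.array([.5871,-.0265,.055])
print('bay',proj(w,[L+r@[sx*.042,sy*.02,0] for sx,sy in ((-1,1),(-1,-1))]).round(1).tolist())
C=np.array([p[0],p[1],p[2]-.0605])
print('cart bottom',proj(w,[C+r@[-.04,sy*.018,0] for sy in (1,-1)]).round(1).tolist(),'top',proj(w,[C+r@[-.04,sy*.018,.04] for sy in (1,-1)]).round(1).tolist())
E
```

```text
clock: 31.6
eef_pos: [0.4538, 0.2087, 0.1728]
tool_rot: [179.8, -0.0, 96.2]
ft_force: [1.1, 0.7, -3.0]
width: 0.0104
clock: 32.1
eef_pos: [0.51, 0.1069, 0.1695]
tool_rot: [-180.0, -0.0, 84.6]
ft_force: [0.2, 0.3, -2.3]
width: 0.0102
clock: 32.6
eef_pos: [0.5883, -0.031, 0.1696]
tool_rot: [179.9, 0.1, 84.3]
ft_force: [0.6, 0.7, -3.2]
width: 0.0102
clock: 33.1
eef_pos: [0.5857, -0.0257, 0.1238]
tool_rot: [-179.9, -0.0, 84.6]
ft_force: [-0.9, 0.4, -2.0]
width: 0.0101
[ 0.58641665 -0.02595797  0.12471673] [-1.79986520e+02 -3.36145592e-03  8.46215684e+01] 0.01032104503968681 [ 0.87549972 -0.2424433  -2.84903682]
bay [[349.7, 165.3], [288.8, 165.0]]
cart bottom [[348.6, 170.2], [291.4, 170.0]] top [[355.7, 187.7], [284.3, 187.4]]
```

View pics/w16c.png

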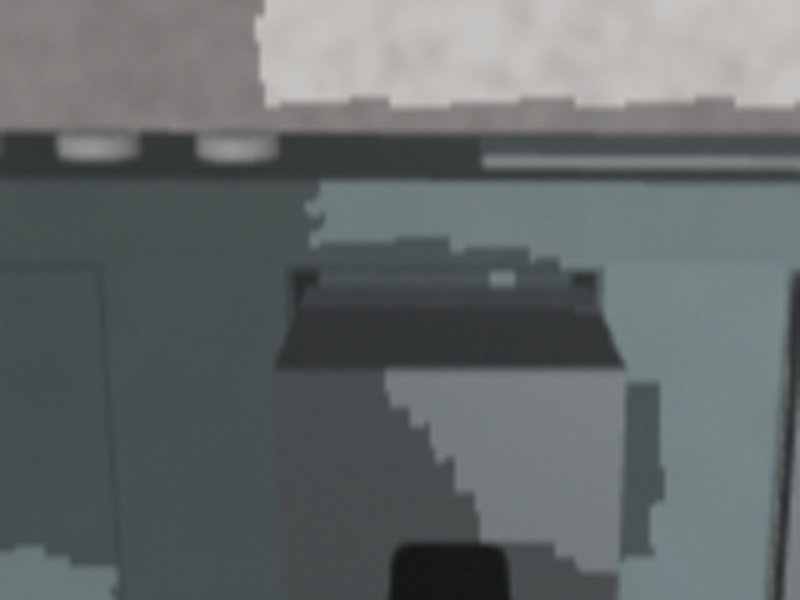

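```bash
python3 -m jog '[{"xyz":[-0.5,1,0],"dr":[0,0,0],"grip":1},{"xyz":[0,0,4],"dr":[0,0,0],"grip":1},{"xyz":[0,0,4],"dr":[0,0,0],"grip":1},{"xyz":[0,0,4],"dr":[0,0,0],"grip":1},{"xyz":[0,0,4],"dr":[0,0,0],"grip":1}]' 80
python3 -m jog '[{"xyz":[0,0,2],"dr":[0,0,0],"grip":1},{"xyz":[0,0,0],"dr":[0,0,0],"grip":1},{"xyz":[0,0,0],"dr":[0,0,0],"grip":1},{"xyz":[0,0,0],"dr":[0,0,0],"grip":1},{"xyz":[0,0,0],"dr":[0,0,0],"grip":1}]' 80

```

```text
clock: 33.65
eef_pos: [0.5873, -0.0272, 0.1083]
tool_rot: [-180.0, -0.0, 84.6]
ft_force: [-0.2, 0.0, -3.4]
width: 0.0101
clock: 34.15
eef_pos: [0.5876, -0.0272, 0.107]
tool_rot: [180.0, 0.0, 84.6]
ft_force: [-0.7, 0.2, -3.4]
width: 0.0102
```

```bash
python3 -m jog '[{"xyz":[0,0,6],"dr":[0,0,0],"grip":1},{"xyz":[0,0,6],"dr":[0,0,0],"grip":1},{"xyz":[0,0,6],"dr":[0,0,0],"grip":1},{"xyz":[0,0,5],"dr":[0,0,0],"grip":1},{"xyz":[0,0,0],"dr":[0,0,0],"grip":1}]' 80
python3 -m jog '[{"xyz":[0,0,3],"dr":[0,0,0],"grip":1},{"xyz":[0,0,3],"dr":[0,0,0],"grip":1},{"xyz":[0,0,2],"dr":[0,0,0],"grip":1},{"xyz":[0,0,1],"dr":[0,0,0],"grip":1},{"xyz":[0,0,0],"dr":[0,0,0],"grip":1}]' 80

```

```text
clock: 34.65
eef_pos: [0.5866, -0.027, 0.0825]
tool_rot: [-179.9, -0.0, 84.6]
ft_force: [-0.2, 0.5, -2.4]
width: 0.0099
clock: 35.15
eef_pos: [0.5875, -0.0272, 0.076]
tool_rot: [-180.0, 0.0, 84.6]
ft_force: [-5.8, 0.4, 8.0]
width: 0.0105
```

```bash
python3 -m jog '[{"xyz":[0,0,0],"dr":[0,0,0],"grip":0.1},{"xyz":[0,0,0],"dr":[0,0,0],"grip":0.1},{"xyz":[0,0,-20],"dr":[0,0,0],"grip":0.1},{"xyz":[0,0,-45],"dr":[0,0,0],"grip":0.1},{"xyz":[0,0,-45],"dr":[0,0,0],"grip":-1}]' 80
python3 - <<'E'
from h import *
w=grab('wrist','wrist17');grab('scene','scene17');s=sense();print(s['eef_pos'],s['tool_rot'],s['width'],s['ft_force'])
c=load('scene17')
cv2.imwrite('pics/s17c.png',cv2.resize(c['pixels'][130:280,230:430,::-1],None,fx=4,fy=4,interpolation=cv2.INTER_CUBIC))
w=load('wrist9');print(onz(w,[(159,164),(68,248),(189,264)],.045))
E
```

```text
clock: 35.65
eef_pos: [0.5868, -0.027, 0.1852]
tool_rot: [-179.9, -0.0, 84.6]
ft_force: [1.7, -0.4, 0.3]
width: 0.0516
[ 0.59204868 -0.02816285  0.19262832] [1.79226447e+02 1.15582949e-01 8.45792019e+01] 0.06614384762902172 [0.65474256 0.1225672  0.3920936 ]
[[ 0.43462662 -0.0551429   0.045     ]
 [ 0.31979166 -0.13148309  0.045     ]
 [ 0.43806329 -0.16172708  0.045     ]]
```

View pics/s17c.png

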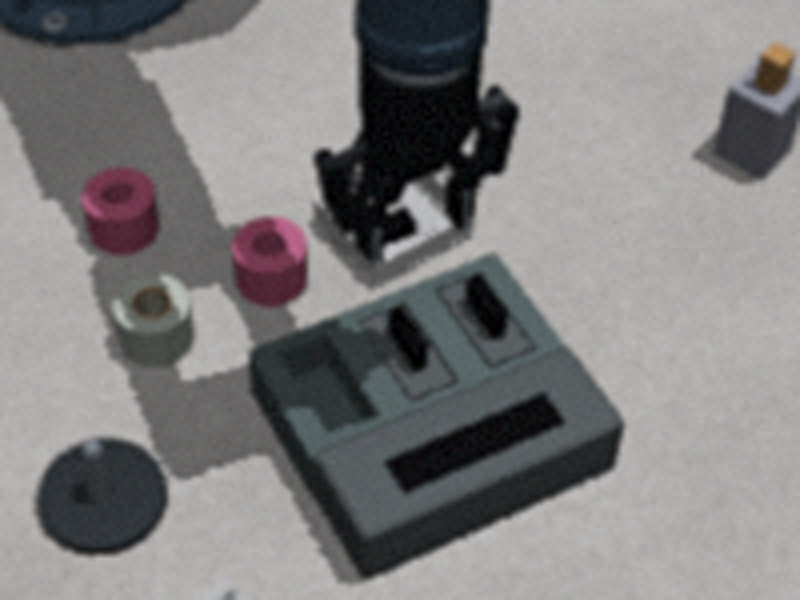

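View pics/wrist17.png

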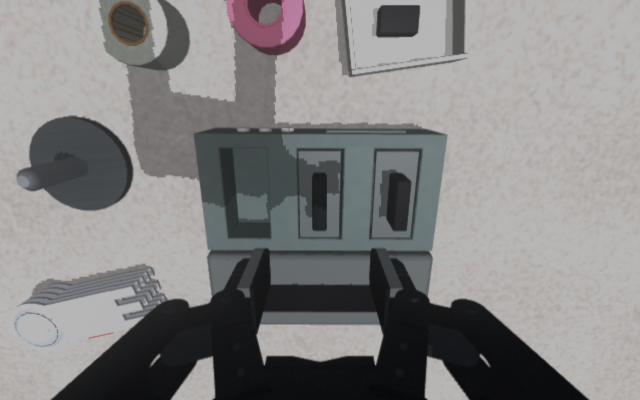

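```bash
python3 -m jog '[{"xyz":[0,0,0],"dr":[0,0,0],"grip":-1},{"xyz":[-37,-33.9,0],"dr":[0,0,0],"grip":-1},{"xyz":[-37,-33.9,0],"dr":[0,0,0],"grip":-1},{"xyz":[-37,-33.9,0],"dr":[0,0,0],"grip":-1},{"xyz":[-37,-33.9,0],"dr":[0,0,0],"grip":-1}]' 40
python3 -m jog '[{"xyz":[0,0,0],"dr":[0,0,0],"grip":-1},{"xyz":[0,0,0],"dr":[0,0,0],"grip":-1},{"xyz":[0,0,0],"dr":[0,0,0],"grip":-1},{"xyz":[0,0,0],"dr":[0,0,0],"grip":-1},{"xyz":[0,0,0],"dr":[0,0,0],"grip":-1}]' 40
python3 - <<'E'
from h import *
w=grab('wrist','wrist18');s=sense();print(s['eef_pos'],s['tool_rot'],s['width'],s['ft_force'])
E
```

```text
clock: 36.25
eef_pos: [0.4366, -0.1613, 0.183]
tool_rot: [-179.9, -0.1, 84.6]
ft_force: [-0.3, -1.0, 0.1]
width: 0.0853
clock: 36.75
eef_pos: [0.4395, -0.1602, 0.1845]
tool_rot: [-180.0, -0.0, 84.7]
ft_force: [-0.4, 0.6, 0.5]
width: 0.0853
[ 0.43949408 -0.16031394  0.1845496 ] [-1.79979764e+02 -1.47968396e-02  8.46792668e+01] 0.08534054280646047 [ 0.50660201  0.76036858 -0.70309086]
```

View pics/wrist18.png

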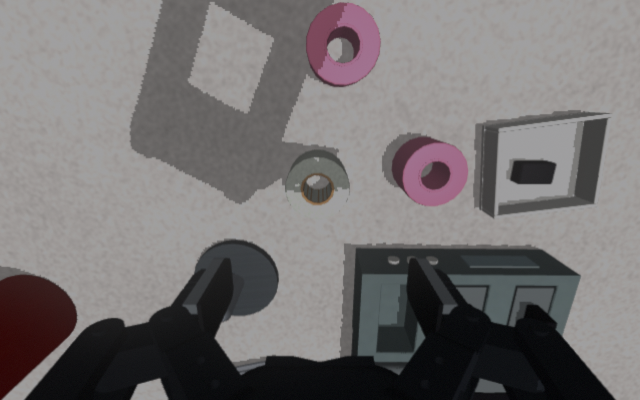

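```bash
python3 - <<'E'
from h import *
w=load('wrist18')
i=w['pixels'];h=cv2.cvtColor(i,cv2.COLOR_RGB2HSV)[150:230,280:355]
m=cv2.inRange(h,(5,60,40),(25,255,255)); q=np.argwhere(m)[:,::-1]+[280,150]
print(len(q)); (c,r)=cv2.minEnclosingCircle(q.astype(np.float32));print(c,r)
for p in (c,(317.5,188)):
  P=onz(w,[p],.045)[0]; s=sense(); print(P, Rm(s['tool_rot']).T@np.append((P-s['eef_pos'])[:2],0)*1000)
print(onz(w,[(286,188),(349,188)],.045))
cv2.imwrite('pics/w18c.png',cv2.resize(i[140:220,270:370,::-1],None,fx=6,fy=6,interpolation=cv2.INTER_CUBIC))
E
```

```text
252
(317.0, 189.0) 16.55304527282715
[ 0.43586347 -0.16261917  0.045     ] [-2.63196879e+00 -3.40119620e+00  5.21530947e-04]
[ 0.43495732 -0.1620753   0.045     ] [-2.17447408e+00 -4.35387203e+00  9.76149974e-04]
[[ 0.43235681 -0.19075214  0.045     ]
 [ 0.43755832 -0.13340522  0.045     ]]
```

View pics/w18c.png

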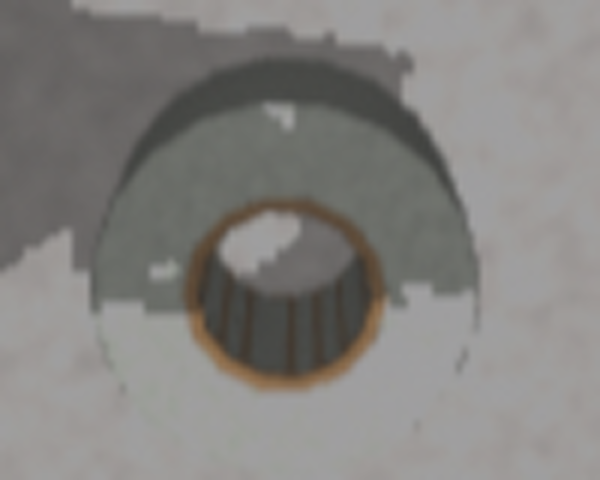

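```bash
python3 -m jog '[{"xyz":[-2,-2.5,30],"dr":[0,0,0],"grip":-1},{"xyz":[0,0,40],"dr":[0,0,0],"grip":-1},{"xyz":[0,0,40],"dr":[0,0,0],"grip":-1},{"xyz":[0,0,20],"dr":[0,0,0],"grip":-1},{"xyz":[0,0,0],"dr":[0,0,0],"grip":-1}]' 40
python3 -m jog '[{"xyz":[0,0,10],"dr":[0,0,0],"grip":-1},{"xyz":[0,0,9],"dr":[0,0,0],"grip":-1},{"xyz":[0,0,0],"dr":[0,0,0],"grip":-1},{"xyz":[0,0,0],"dr":[0,0,0],"grip":-0.5},{"xyz":[0,0,0],"dr":[0,0,0],"grip":-0.3}]' 40
python3 -m jog '[{"xyz":[0,0,0],"dr":[0,0,0],"grip":0},{"xyz":[0,0,0],"dr":[0,0,0],"grip":0.2},{"xyz":[0,0,0],"dr":[0,0,0],"grip":0.5},{"xyz":[0,0,0],"dr":[0,0,0],"grip":1},{"xyz":[0,0,0],"dr":[0,0,0],"grip":1}]' 40

```

```text
clock: 37.3
eef_pos: [0.4343, -0.1608, 0.0518]
tool_rot: [-179.7, -0.2, 84.6]
ft_force: [-0.3, 1.1, -0.4]
width: 0.0856
clock: 37.8
eef_pos: [0.4369, -0.1632, 0.0366]
tool_rot: [179.9, 0.0, 84.6]
ft_force: [-6.1, 2.0, 34.5]
width: 0.0595
clock: 38.3
eef_pos: [0.4369, -0.1633, 0.037]
tool_rot: [179.9, 0.0, 84.6]
ft_force: [-1.3, 1.2, 7.1]
width: 0.0592
```

```bash
python3 -m jog '[{"xyz":[0,0,-5],"dr":[0,0,0],"grip":1},{"xyz":[0,0,-20],"dr":[0,0,0],"grip":1},{"xyz":[0,0,-40],"dr":[0,0,0],"grip":1},{"xyz":[0,0,-40],"dr":[0,0,0],"grip":1},{"xyz":[0,0,-5],"dr":[0,0,0],"grip":1}]' 40
python3 - <<'E'
from h import *
s=sense();print(s['eef_pos'],s['width'],s['ft_force'])
grab('scene','scene19');grab('side','side19');grab('wrist','wrist19')
out=[]
for n,(x0,y0,x1,y1) in (('wrist17',(15,100,150,230)),('scene19',(225,225,285,285)),('side19',(290,140,345,185))):
    c=load(n)['pixels'][y0:y1,x0:x1,::-1]; out.append(cv2.resize(c,(260,260),interpolation=cv2.INTER_CUBIC))
cv2.imwrite('pics/pl.png',np.hstack(out))
E
```

```text
clock: 38.8
eef_pos: [0.4392, -0.1648, 0.1512]
tool_rot: [179.5, 0.3, 84.6]
ft_force: [1.2, -0.9, -1.5]
width: 0.0588
[ 0.43916616 -0.16482141  0.15115997] 0.058813985329294695 [ 1.22885689 -0.8627403  -1.48722712]
```

View pics/pl.png

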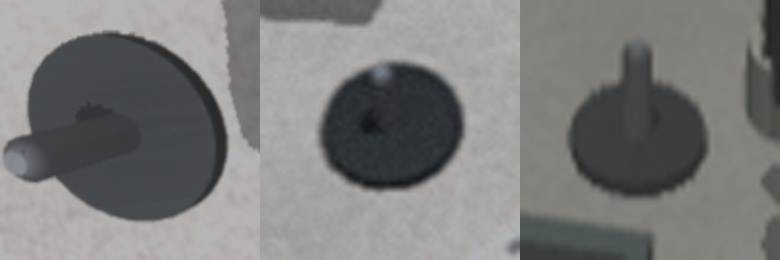

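View pics/wrist19.png

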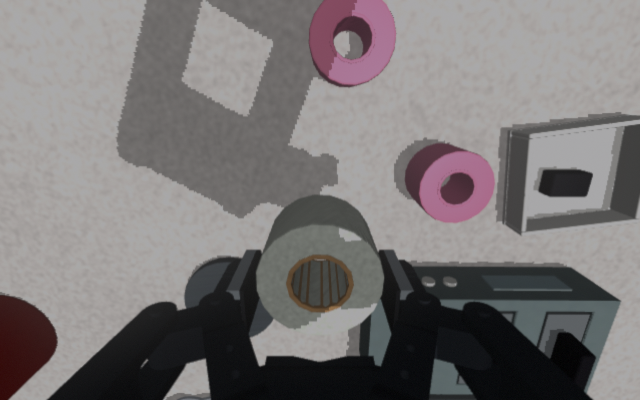

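```bash
python3 - <<'E'
from h import *
pts={'wrist17':(15+17/1.926,100+160/2),'scene19':(225+121.5/4.333,225+72/4.333),'side19':(290+117.5/4.727,140+44/5.778)}
A=np.zeros((3,3));b=np.zeros(3)
for n,p in pts.items():
    im=load(n);c,d=ray(im,[p]);d=d[0]/np.linalg.norm(d[0]);M=np.eye(3)-np.outer(d,d);A+=M;b+=M@c
    print(n,'z.07',onz(im,[p],.07).round(4))
X=np.linalg.solve(A,b);print('tip',X)
def ctr(im,q,z):
    P=onz(im,q,z); return P
w=load('wrist17')
f=lambda L,x,y,kx,ky:np.array(L,float)/[kx,ky]+[x,y]
def circ(P):
    A=np.c_[2*P[:,:2],np.ones(len(P))];s=np.linalg.lstsq(A,(P[:,:2]**2).sum(1),rcond=None)[0];return s[:2],np.sqrt(s[2]+s[:2]@s[:2])
# segment plate by threshold per view, then top-face boundary
print('wrist',circ(onz(w,f([(28,120),(35,70),(70,40),(105,33),(60,185),(100,210),(145,219),(210,180)],15,100,1.926,2),.012)))
sc=load('scene19');print('scene',circ(onz(sc,f([(61,120),(72,98),(95,72),(130,62),(170,70),(195,92),(203,120)],225,225,4.333,4.333),.012)))
sd=load('side19');print('side',circ(onz(sd,f([(50,138),(60,108),(80,93),(150,88),(175,105),(188,135)],290,140,4.727,5.778),.012)))
E
```

```text
wrist17 z.07 [[ 0.546  -0.2676  0.07  ]]
scene19 z.07 [[ 0.5508 -0.2665  0.07  ]]
side19 z.07 [[ 0.5442 -0.2692  0.07  ]]
tip [ 0.54649696 -0.26754782  0.06923989]
wrist (array([ 0.54641938, -0.26679292]), np.float64(0.04743679376036407))
scene (array([ 0.55071005, -0.26686975]), np.float64(0.04727716732427467))
side (array([ 0.54280909, -0.26151739]), np.float64(0.04827089247706068))
```

```bash
python3 - <<'E'
from h import *
w=load('wrist19')
i=w['pixels'];h=cv2.cvtColor(i,cv2.COLOR_RGB2HSV)[230:320,280:360]
m=cv2.inRange(h,(5,60,40),(25,255,255)); n,l,st,cc=cv2.connectedComponentsWithStats(m);k=1+st[1:,4].argmax();print(st[k])
x,y,ww,hh=st[k][:4]; c=(280+x+(ww-1)/2,230+y+(hh-1)/2);print(c)
s=sense(); print(w['position'],s['eef_pos'],s['tool_rot'])
# arm was still settling; take fresh
w=grab('wrist','wrist20');s=sense();p=s['eef_pos'];print(p,s['tool_rot'])
h=cv2.cvtColor(w['pixels'],cv2.COLOR_RGB2HSV)[230:320,280:360]
m=cv2.inRange(h,(5,60,40),(25,255,255)); n,l,st,cc=cv2.connectedComponentsWithStats(m);k=1+st[1:,4].argmax();x,y,ww,hh=st[k][:4]; c=(280+x+(ww-1)/2,230+y+(hh-1)/2)
P=onz(w,[c],p[2]+.008)[0];print(c,P,Rm(s['tool_rot']).T@(P-p)*1000)
E
```

```text
[   6   25   68   57 1425]
(np.float64(319.5), np.float64(283.0))
[ 0.35542002 -0.1557676   0.27544848] [ 0.43616341 -0.16283619  0.14580206] [1.79969008e+02 1.81592260e-02 8.45680321e+01]
[ 0.43551173 -0.16239182  0.14478688] [-1.79915687e+02 -4.63665821e-02  8.45676923e+01]
(np.float64(319.5), np.float64(283.0)) [ 0.43501043 -0.16300665  0.15278688] [-0.65305194 -0.45261475 -7.99987373]
```

```bash
python3 -m jog '[{"xyz":[-23.3,30,0],"dr":[0,0,0],"grip":1},{"xyz":[-23.3,30,0],"dr":[0,0,0],"grip":1},{"xyz":[-23.3,30,0],"dr":[0,0,0],"grip":1},{"xyz":[-23.3,30,0],"dr":[0,0,0],"grip":1},{"xyz":[0,0,0],"dr":[0,0,0],"grip":1}]' 40
python3 -m jog '[{"xyz":[0,0,10],"dr":[0,0,0],"grip":1},{"xyz":[0,0,10],"dr":[0,0,0],"grip":1},{"xyz":[0,0,5],"dr":[0,0,0],"grip":1},{"xyz":[0,0,0],"dr":[0,0,0],"grip":1},{"xyz":[0,0,0],"dr":[0,0,0],"grip":1}]' 40
python3 - <<'E'
from h import *
s=sense();print(s['eef_pos'],s['tool_rot'],s['width'],s['ft_force'])
a=grab('scene','scene21');b=grab('side','side21');c=grab('wrist','wrist21')
A=cv2.resize(a['pixels'][200:280,220:300,::-1],(400,400),interpolation=cv2.INTER_CUBIC)
B=cv2.resize(b['pixels'][120:190,280:350,::-1],(400,400),interpolation=cv2.INTER_CUBIC)
cv2.imwrite('pics/r21.png',np.hstack([A,B]))
E
```

```text
clock: 39.5
eef_pos: [0.5483, -0.2696, 0.1429]
tool_rot: [-179.9, -0.0, 84.5]
ft_force: [0.7, 0.0, -2.0]
width: 0.059
clock: 40.0
eef_pos: [0.5467, -0.2666, 0.1208]
tool_rot: [-180.0, -0.0, 84.6]
ft_force: [0.3, -0.1, -1.9]
width: 0.0589
[ 0.54666092 -0.26659032  0.12078502] [-1.79988109e+02 -8.43731351e-03  8.45852045e+01] 0.05887103957524822 [ 0.28786918 -0.10833651 -1.91044076]
```

View pics/r21.png

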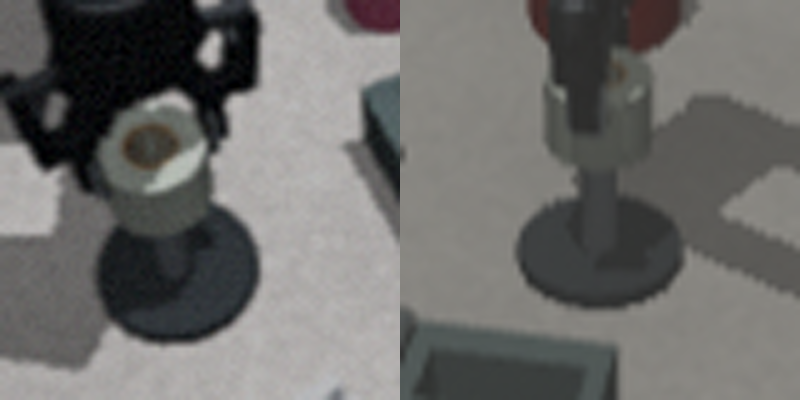

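View pics/wrist21.png

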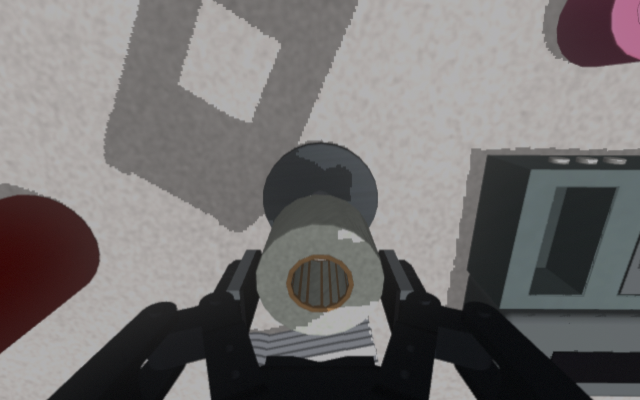

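```bash
python3 - <<'E'
from h import *
w=load('wrist21')
t=np.linspace(0,2*np.pi,73)
for c in ((.5465,-.267),(.5487,-.267),(.5443,-.267)):
  P=np.c_[c[0]+.048*np.cos(t),c[1]+.048*np.sin(t),0*t+.012];q=proj(w,P);print(c,q.min(0),q.max(0))
sc=load('scene21');sd=load('side21')
for n,im in (('sc',sc),('sd',sd)):
  print(n,'roll top ctr',proj(im,[.5467,-.2666,.129]),'plate',proj(im,[.5467,-.2666,.012]), 'spindle .08',proj(im,[.5467,-.2666,.08]))
E
```

```text
(0.5465, -0.267) [261.8442871  143.62021147] [378.49963171 254.26168312]
(0.5487, -0.267) [262.25090611 146.46174148] [378.58458077 256.49411166]
(0.5443, -0.267) [261.43537386 140.76185226] [378.41424811 252.01771451]
sc roll top ctr [[249.57778514 228.29291705]] plate [[254.83041446 251.78973206]] spindle .08 [[251.8767787  238.59022307]]
sd roll top ctr [[313.87733598 132.81180912]] plate [[314.15648477 162.21833016]] spindle .08 [[313.99764009 145.5272612 ]]
```

```bash
python3 -m jog '[{"xyz":[0,0,5],"dr":[0,0,0],"grip":1},{"xyz":[0,0,5],"dr":[0,0,0],"grip":1},{"xyz":[0,0,4],"dr":[0,0,0],"grip":1},{"xyz":[0,0,3],"dr":[0,0,0],"grip":1},{"xyz":[0,0,0],"dr":[0,0,0],"grip":1}]' 40
python3 -m jog '[{"xyz":[0,0,3],"dr":[0,0,0],"grip":1},{"xyz":[0,0,3],"dr":[0,0,0],"grip":1},{"xyz":[0,0,3],"dr":[0,0,0],"grip":1},{"xyz":[0,0,3],"dr":[0,0,0],"grip":1},{"xyz":[0,0,0],"dr":[0,0,0],"grip":1}]' 40

```

```text
clock: 40.65
eef_pos: [0.5465, -0.2668, 0.1029]
tool_rot: [-179.9, -0.0, 84.6]
ft_force: [0.4, 0.7, -1.4]
width: 0.059
clock: 41.15
eef_pos: [0.5466, -0.2668, 0.0911]
tool_rot: [-179.9, -0.0, 84.6]
ft_force: [-0.6, 0.1, -2.4]
width: 0.0589
```

```bash
python3 -m jog '[{"xyz":[0,0,9],"dr":[0,0,0],"grip":1},{"xyz":[0,0,9],"dr":[0,0,0],"grip":1},{"xyz":[0,0,8],"dr":[0,0,0],"grip":1},{"xyz":[0,0,8],"dr":[0,0,0],"grip":1},{"xyz":[0,0,0],"dr":[0,0,0],"grip":1}]' 40
python3 -m jog '[{"xyz":[0,0,3],"dr":[0,0,0],"grip":1},{"xyz":[0,0,3],"dr":[0,0,0],"grip":1},{"xyz":[0,0,2],"dr":[0,0,0],"grip":1},{"xyz":[0,0,1],"dr":[0,0,0],"grip":1},{"xyz":[0,0,0],"dr":[0,0,0],"grip":1}]' 40

```

```text
clock: 41.65
eef_pos: [0.5459, -0.2663, 0.0559]
tool_rot: [-179.8, -0.1, 84.6]
ft_force: [0.9, 0.0, -2.3]
width: 0.0591
clock: 42.15
eef_pos: [0.547, -0.2671, 0.0491]
tool_rot: [180.0, 0.0, 84.6]
ft_force: [-1.5, 0.5, 1.2]
width: 0.0588
```

```bash
python3 -m jog '[{"xyz":[0,0,0],"dr":[0,0,0],"grip":-1},{"xyz":[0,0,0],"dr":[0,0,0],"grip":-1},{"xyz":[0,0,0],"dr":[0,0,0],"grip":-1},{"xyz":[0,0,0],"dr":[0,0,0],"grip":-1},{"xyz":[0,0,-20],"dr":[0,0,0],"grip":-1}]' 40
python3 -m jog '[{"xyz":[0,0,-40],"dr":[0,0,0],"grip":-1},{"xyz":[0,0,-45],"dr":[0,0,0],"grip":-1},{"xyz":[0,0,-45],"dr":[0,0,0],"grip":-1},{"xyz":[0,0,-30],"dr":[0,0,0],"grip":-1},{"xyz":[0,0,0],"dr":[0,0,0],"grip":-1}]' 40
python3 -m jog '[{"xyz":[0,-45,0],"dr":[0,0,0],"grip":-1},{"xyz":[0,-45,0],"dr":[0,0,0],"grip":-1},{"xyz":[0,-35,0],"dr":[0,0,0],"grip":-1},{"xyz":[0,0,0],"dr":[0,0,0],"grip":-1},{"xyz":[0,0,0],"dr":[0,0,0],"grip":-1}]' 40
python3 - <<'E'
from h import *
s=sense();print(s['eef_pos'],s['tool_rot'],s['width'],s['ft_force'])
a=grab('scene','scene22');b=grab('side','side22');c=grab('wrist','wrist22')
cv2.imwrite('pics/s22c.png',cv2.resize(a['pixels'][130:280,230:470,::-1],None,fx=3.3,fy=3.3,interpolation=cv2.INTER_CUBIC))
E
```

```text
clock: 42.65
eef_pos: [0.545, -0.2657, 0.0662]
tool_rot: [-179.7, -0.2, 84.6]
ft_force: [0.1, -0.1, -0.8]
width: 0.0853
clock: 43.15
eef_pos: [0.5495, -0.2689, 0.2352]
tool_rot: [179.5, 0.3, 84.6]
ft_force: [-0.0, -0.3, 1.0]
width: 0.0855
clock: 43.65
eef_pos: [0.4222, -0.2552, 0.2284]
tool_rot: [180.0, -0.0, 84.5]
ft_force: [0.7, 0.4, -0.2]
width: 0.0855
[ 0.42217677 -0.2552217   0.22844975] [ 1.79985803e+02 -6.55396910e-03  8.45037692e+01] 0.08549402600382089 [ 0.68984291  0.4371197  -0.18825294]
```

View pics/s22c.png

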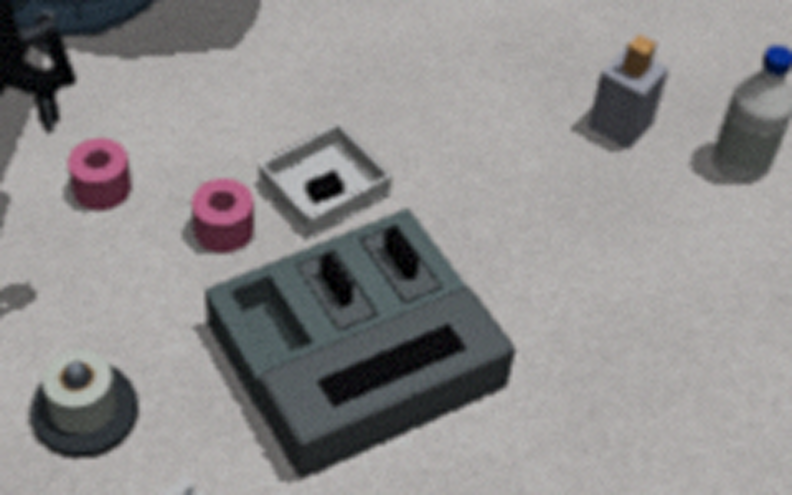

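View pics/side22.png

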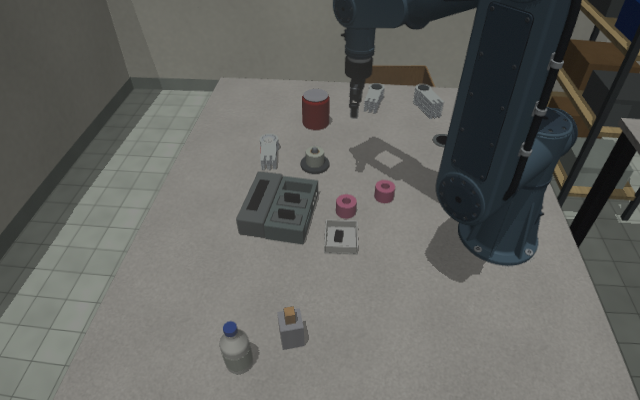

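View pics/wrist22.png

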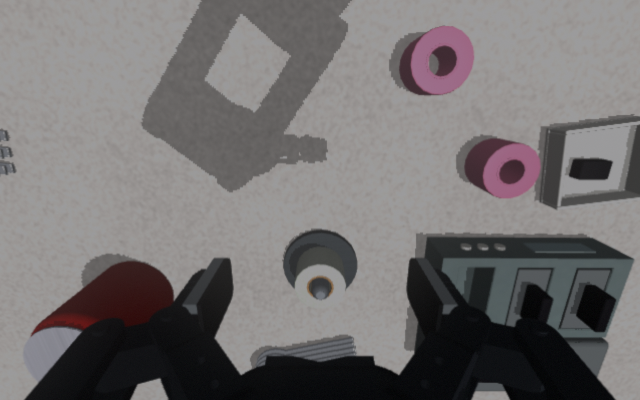

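```bash
python3 - <<'E'
from plant import close_job
print(close_job())
E
```

```text
the job is handed in; nothing more can be done
None
```

The job is done and handed in at about 44 s of the 210 s allowed.

- **Feeling the bays:** I touched left, middle, then right with the feeler tip. Left and middle met bare floor at about 15 mm above the table. The right bay met a foot at about 31 mm.
- **Feeler and foot:** The feeler is back in its stand. The one old foot, from the right bay, lies in the scrap tray.
- **Cartridges:** The pictures showed two new cartridges. One is in the left bay and one in the middle bay. Both went down to the floor with a clear contact force and look flush with the deck.
- **Label roll:** It stands upright on the spindle. The measured height puts its underside at about 12 mm, which is the plate's top.

The last pictures from all three cameras agree with this, and the trim stack, glue bottle and red tin look unmoved. The gripper is open and clear of everything.

Two things did not go perfectly:

- **Camera disagreement:** The scene and side cameras gave x positions about 4 mm to either side of the wrist camera's, so I worked mainly from the wrist camera.
- **Force while gripping the roll:** The wrist force read about 34 N for a moment as the gripper closed on the roll, well under the 120 N limit. I could not tell how much of it came from the fingers pressing on the roll.

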